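Pack the field kit

ROBOT

A 6-joint arm with a two-finger parallel gripper is mounted at the origin on the work surface. World frame = base frame: x ahead of the robot, y to its left, z up, the work surface at z = 0. Lengths are in m, angles in rad, forces in N, time in s.
With the tool pointing down it reaches from about 0.325 to 0.85 m from the base axis. Payload 4.4 kg.
Tool frame: the origin (TCP) lies midway between the tips of the shut fingers; the grasp point (between the pads) lies 19 mm behind it; y points along the fingers, x is the direction in which the jaws open and shut, and the axes are right-handed (so a half turn about y gives the same grasp; the last joint's range is limited). The gripper opens to 94 mm and grips with 3 to 60 N. Pads are 16 mm wide; open, the fingers measure 119 mm over their backs; the gripper's body (75 mm by 177 mm) begins 78 mm behind the grasp point.
Start: joints at [-1.397, 0.207, 1.542, -0, 1.393, -0.15], TCP at [0.183, -0.545, 0.171] pointing down, gripper open.
Joint ranges: [-2.73, 2.73], [-0.86, 2.22], [0.23, 2.46], [-1.11, 4.25], [0.08, 2.63], [-2.82, 2.82]. Speed limits (rad/s): [2.79, 2.79, 3.14, 3.14, 3.14, 3.14].

INTERFACE

Orientations are given as a rotation vector (axis times angle).
In Python, from bench import state, optics, arm, models gives the robot as it stands.
- The arm moves only by the tool jog_arm, never from a script. Its argument "commands" is a list of rows, each a list of 7 numbers: the turn, a rotation vector about the world's x, y, z in rad, then the shift along the world's x, y, z in cm, then the closure, from 0 (fully open) to 1 (shut). A call has 1 to 5 rows; each row is the pose to reach, as a shift and turn from the pose measured when the call began; what a row does not reach only later rows make up. A row lasts 1/12 s, in which the tool goes at most 41.7 mm and 7.16 degrees, less where a joint would pass 70% of its speed; a pose out of reach is approached as far as the arm can. A call with a gripper value outside its range is refused whole. The fingers move at their own pace and stop on an object; "grip_force" is the grip in N (left out, the last holds). Time passes only in rows, so rows that repeat a pose let the fingers close. It gives the time, the measured TCP pose, the force and the opening at its end, in the units of the state.
- state(): the state, without advancing time (a new reading comes with each control period).
- optics.get_image(name): name is "side" or "top" or "wrist"; returns a dict with "pixels" (420x560x3 uint8, blue, green, red), "camera_matrix" (3x3 intrinsics, pixels), "k1" (the pictures are not rectified: a ray, as slopes to the right and down, at radius r is drawn at 1 + k1 r^2 times it, then the intrinsics apply), "view" (4x4, takes a point from world to camera coordinates). Camera axes: x right, y up, looking along -z (the intrinsics and any distortion apply to the point x, -y, -z); pixel columns grow to the right and rows downward; lengths in m; the calibration is good to about 2 mm. A picture is of the moment at which its call begins. There is no depth.
- arm.close_job(): hands the job in, once; it reports no verdict.
Trained networks look in a picture, given as the dict that the camera call returned (one of the last four; its "shot" number tells which), for a name from the list of things; names that differ only in an ending like _2 or _b are one class to them, and where a whole thing is asked for, a point or a joint stands for the part that bears it (a point fixed in the world has none). Each returns a list of dicts, best first, with "conf" (0 to 1); they miss things now and then, are a little off and sometimes report something else, mostly with a low value. They report only what shows in the picture. A call takes as long as a camera call.
- models.search_frame(picture, name): "extent" ([left, top, right, bottom] in pixels, round what is visible of it).
- models.silhouettes(picture, name): "pixels" (420x560 bool, what is visible of it) and "extent" ([left, top, right, bottom] in pixels, round what is visible of it).
- models.landmark_of(picture, name): "position" ([row, column] in pixels: a listed point, or the origin of a listed thing).
The state is a dict: "clock": time; "qpos": joint angles; "qd": joint speeds; "tau": joint torques, N m; "tool_pos": TCP position; "ee_rot": TCP orientation; "ft_force": force on the tool from outside, world axes, zero at the start; "ft_torque": the same for the moment, N m; "finger_gap": finger opening in m.
Only numpy, scipy, OpenCV 4.12 (cv2) and the standard library are available. Lean on these libraries where they do the work, as an engineer would, in place of code of your own. Each camera call takes 0.05 s, during which the arm holds its last target.

TASK

Finish packing the plywood field-kit tray: slide the tuner that already lies in its big bay over against a wall, stand the power meter and the battery pack (now leaning in its sloped charger) upright beside it so that all three sit flat on the bay's bottom, and lay the ceramic egg insulator lengthways in the tray's V-shaped cradle, letting it settle there before you let go. It is a close fit, so feel the pieces snug against the walls and each other; set things down rather than drop them, and leave everything else on the desk where it is.

Things in the scene. Friction and masses are not known exactly. Their poses are not given: they have to be found in the camera images.
- bay (a point): Centre of the inside bottom of the big bay of the fixed, rigid plywood field-kit tray (outside 134 x 221 x 52 mm). Clear inside: 122 mm along this point's x, 126 mm along its y, z up. It is 6 mm above the desk; the 6 mm thick walls rise 46 mm above it. Tuner, meter and battery together fill it with only 2 mm to spare along x and along y.
- cradle (a point): Middle of the bottom line of the V cradle, 115 mm from bay along -y, 43.8 mm above the desk; same axes, the groove runs along x (76 mm). Flanks rise at 35 degrees to 22 mm either side, edges 59 mm above the desk. Tray walls 31 mm to its -y and 46 mm to its +y side are 52 mm high. The seated insulator's centre is 34.2 mm above this point; fingers clear the walls if they reach under 24 mm below its centre.
- tuner_centre (a point): Centre of the antenna tuner, a dark steel box 56 mm (its x) x 122 mm (its y) x 54 mm high (z up), about 0.45 kg. It lies loose on the bottom of the bay, its y along the bay's y, near the middle with 15 to 51 mm of free floor on each x side. Its top is 8 mm above the tray's walls. It slides when pushed with a few newtons; it may go to either x wall.
- meter_centre (a point): Centre of the power meter, a grey box with a needle dial, 64 mm (its x) x 70 mm (its y) x 95 mm high (z), about 0.4 kg, standing upright on the desk.
- battery_centre (a point): Centre of the battery pack, a black and grey box 54 mm (its x) x 64 mm (its y) x 115 mm (z, towards its brass terminals), about 0.55 kg. It leans 30 degrees in the charger's pocket, top end towards the robot, and is drawn out upwards along its own z axis. The pocket hides its lowest 30 mm on the y sides and +x side (with 3 to 5 mm play) and its lowest 70 mm on the -x side.
- insulator_centre (a point): Centre of the grey ceramic egg insulator, a round barrel with tapered ends, 90 mm long along its x axis, 56 mm in diameter over the middle 48 mm, about 0.38 kg; it lies on its side on the desk (its roll about x is of no account).
- charger: Battery charger, fixed: base plate 150 x 100 x 14 mm, with the sloped pocket. Origin under its middle on the desk, x towards its high rear end, away from the robot; the pocket leans 30 degrees towards its -x.
- tube: glass vacuum tube lying on the desk, 48 dia x 130 mm; bystander, origin at the centre of its underside on the desk
- microphone: chrome desk microphone on a round foot, 131 mm tall; bystander, origin at the centre of its underside on the desk
- plug1: nickel antenna plug, 20 dia x 48 mm; bystander, origin at the centre of its underside on the desk
- plug2: second nickel antenna plug, 20 dia x 48 mm; bystander, origin at the centre of its underside on the desk
- multimeter: hand multimeter lying face up, 150 x 78 x 40 mm; bystander, origin at the centre of its underside on the desk
- mug: white mug, 80 dia x 92 mm; bystander, origin at the centre of its underside on the desk

How it is judged:
On the way:
1. the insulator rests in the cradle while the fingers still hold it (z of insulator_centre in the frame of cradle between 0.0312 and 0.0382 m and x of insulator_centre in the frame of cradle between -0.015 and 0.015 m and y of insulator_centre in the frame of cradle between -0.006 and 0.006 m and angle between the x axis of insulator_centre and the x axis of cradle, either way round below 0.15 rad and contact force between the fingers and insulator above 0.3 N), for 0.1 s.
At the end, for the whole second after the job is handed in: Tuner, meter and battery stand upright (3.5 degrees) and flat on the bay's bottom (3 mm); the insulator lies in the cradle, along the groove within 8.5 degrees, centred within 15 mm lengthways, 6 mm sideways and 3.5 mm in height; all released and at rest (z of tuner_centre in the frame of bay between 0.024 and 0.03 m and x of tuner_centre in the frame of bay between -0.036 and 0.036 m and y of tuner_centre in the frame of bay between -0.006 and 0.006 m and angle between each of tuner_centre, meter_centre, battery_centre's own z axis and vertical below 0.06 rad and z of meter_centre in the frame of bay between 0.0445 and 0.0505 m and x of meter_centre in the frame of bay between -0.036 and 0.036 m and y of meter_centre in the frame of bay between -0.036 and 0.036 m and z of battery_centre in the frame of bay between 0.0545 and 0.0605 m and x of battery_centre in the frame of bay between -0.036 and 0.036 m and y of battery_centre in the frame of bay between -0.04 and 0.04 m and z of insulator_centre in the frame of cradle between 0.0312 and 0.0382 m and x of insulator_centre in the frame of cradle between -0.015 and 0.015 m and y of insulator_centre in the frame of cradle between -0.006 and 0.006 m and angle between the x axis of insulator_centre and the x axis of cradle, either way round below 0.15 rad and linear speed of each of tuner, meter, battery, insulator below 0.02 m/s and contact force between the fingers and tuner below 0.05 N and contact force between the fingers and meter below 0.05 N and contact force between the fingers and battery below 0.05 N and contact force between the fingers and insulator below 0.05 N); the robot touches nothing.
It fails at once if the tuner is dropped (falls free faster than 0.7 m/s, more than about 25 mm) (linear speed of tuner above 0.7 m/s and contact force between the fingers and tuner below 0.05 N).
It fails at once if the meter is dropped (falls free faster than 0.7 m/s, more than about 25 mm) (linear speed of meter above 0.7 m/s and contact force between the fingers and meter below 0.05 N).
It fails at once if the battery is dropped (falls free faster than 0.7 m/s, more than about 25 mm) (linear speed of battery above 0.7 m/s and contact force between the fingers and battery below 0.05 N).
It fails at once if the insulator is dropped (falls free faster than 0.7 m/s, more than about 25 mm) (linear speed of insulator above 0.7 m/s and contact force between the fingers and insulator below 0.05 N).
It fails at once if a bystander is pushed more than 25 mm from its place (distance of any of tube, microphone, plug1, plug2, multimeter, mug from where it was at the start of the episode above 0.025 m).
It also fails if it takes over 72 s, if anything falls off the work surface, if the arm or the gripper's body presses on something with over 40 N, if the wrist force passes 120 N, or if a joint passes its speed limit or range.

## Working session

There is one attempt and no reset: what is moved stays moved. The work goes in short steps, Python scripts to look and compute and a tool call to move; the robot and the scene stay as the last step left them, time stands still between calls to the robot, and variables do not carry over. Pictures are saved under pics/ and viewed, and the job is handed in when it is done.

Besides the shell and the picture viewer there is one more tool, called after "Request:" as name(argument=value, ...) on one line, values as JSON. jog_arm: Moves the arm, as the interface text tells. Its arguments: {"type":"object","properties":{"commands":{"type":"array","items":{"type":"array","items":{"type":"number"}}},"grip_force":{"type":"number"}},"required":["commands"]}

```bash
ls; mkdir -p pics; cat > h.py <<'E'
import numpy as np, cv2
from scipy.spatial.transform import Rotation as R
from bench import state, optics, arm, models
def ray(p,row,col):
    K=np.array(p["camera_matrix"]);V=np.array(p["view"]);k=p["k1"]
    xd=(col-K[0,2])/K[0,0];yd=(row-K[1,2])/K[1,1]
    x,y=xd,yd
    for _ in range(30):
        s=1+k*(x*x+y*y);x,y=xd/s,yd/s
    d=V[:3,:3].T@np.array([x,-y,-1]);c=-V[:3,:3].T@V[:3,3]
    return c,d
def atz(p,row,col,z):
    c,d=ray(p,row,col);return c+d*(z-c[2])/d[2]
def proj(p,X):
    K=np.array(p["camera_matrix"]);V=np.array(p["view"]);k=p["k1"]
    X=np.atleast_2d(X);q=X@V[:3,:3].T+V[:3,3]
    x=q[:,0]/-q[:,2];y=-q[:,1]/-q[:,2];s=1+k*(x*x+y*y)
    return np.c_[K[0,0]*x*s+K[0,2],K[1,1]*y*s+K[1,2]]
def st():
    s=state();print("t",round(s["clock"],2),"tcp",np.round(s["tool_pos"],4),"rv",np.round(s["ee_rot"],3),"F",np.round(s["ft_force"],1),"gap",round(s["finger_gap"],4),"q",np.round(s["qpos"],3));return s
E
python3 - <<'E'
from h import *
s=st()
for n in ["side","top","wrist"]:
    p=optics.get_image(n);cv2.imwrite(f"pics/a_{n}.png",p["pixels"])
    print(n,np.round(p["camera_matrix"],1).tolist(),p["k1"],np.round(p["view"],4).tolist())
    if n!="wrist":
        for m in ["bay","cradle","tuner_centre","meter_centre","battery_centre","insulator_centre","charger","tube","microphone","plug1","multimeter","mug"]:
            r=models.landmark_of(p,m); print(m,[(np.round(a["position"],1).tolist(),round(a["conf"],2)) for a in r[:3]])
st()
E
```

```text
pics
t 0.0 tcp [ 0.1833 -0.5441  0.1698] rv [-1.344  0.968 -0.965] F [-0.3  0.1  0.4] gap 0.094 q [-1.397  0.207  1.543 -0.     1.393 -0.151]
side [[385.4, 0.0, 273.4], [0.0, 385.4, 209.2], [0.0, 0.0, 1.0]] -0.021284186518247542 [[0.7721, -0.6353, -0.017, -0.4367], [0.4191, 0.4889, 0.7651, -0.308], [-0.4778, -0.5978, 0.6437, -0.5337], [0.0, 0.0, 0.0, 1.0]]
bay [([236.2, 257.0], 0.66)]
cradle [([260.4, 288.1], 0.8)]
tuner_centre [([230.4, 256.3], 0.97)]
meter_centre [([382.4, 336.8], 0.65), ([236.4, 397.3], 0.17)]
battery_centre [([148.1, 176.2], 0.74)]
insulator_centre [([328.1, 410.2], 0.74), ([233.1, 398.1], 0.44)]
charger [([173.0, 178.9], 0.81), ([338.9, 263.3], 0.57)]
tube [([281.1, 205.6], 0.92)]
microphone [([156.8, 272.3], 0.68)]
plug1 [([245.7, 157.5], 0.69), ([342.7, 265.2], 0.51)]
multimeter [([231.5, 397.3], 0.56), ([278.9, 207.8], 0.54)]
mug [([277.5, 437.4], 0.85), ([259.7, 289.8], 0.62)]
top [[469.8, 0.0, 279.6], [0.0, 469.8, 201.4], [0.0, 0.0, 1.0]] -0.09406148556845417 [[0.0026, -0.9999, 0.0114, 0.0021], [0.9932, 0.004, 0.1161, -0.5783], [-0.1162, 0.011, 0.9932, -1.2
[... 169 characters left out ...]
ttery_centre [([213.2, 152.3], 0.65)]
insulator_centre [([193.1, 394.0], 0.59), ([214.8, 156.3], 0.49)]
charger [([212.8, 156.8], 0.89)]
tube [([265.1, 281.6], 0.57)]
microphone [([277.5, 219.4], 0.23)]
plug1 [([276.8, 221.4], 0.6), ([262.9, 345.2], 0.59)]
multimeter [([129.2, 338.3], 0.86), ([215.7, 156.4], 0.33)]
mug [([145.5, 379.1], 0.65)]
wrist [[351.7, 0.0, 287.8], [0.0, 351.7, 209.1], [0.0, 0.0, 1.0]] -0.045169856073573364 [[0.3183, -0.948, 0.0006, -0.5761], [0.9217, 0.3093, -0.2341, 0.0252], [0.2217, 0.0751, 0.9722, -0.3897], [0.0, 0.0, 0.0, 1.0]]
t 1.35 tcp [ 0.1835 -0.5449  0.171 ] rv [-1.346  0.967 -0.967] F [ 0.3 -0.   0.8] gap 0.0941 q [-1.396  0.207  1.541  0.     1.394 -0.151]
```

View pics/a_side.png

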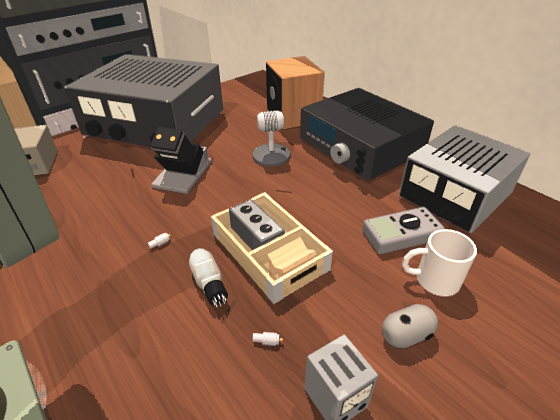

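View pics/a_top.png

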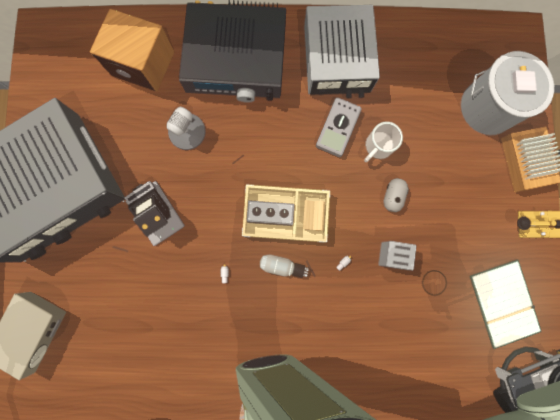

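View pics/a_wrist.png

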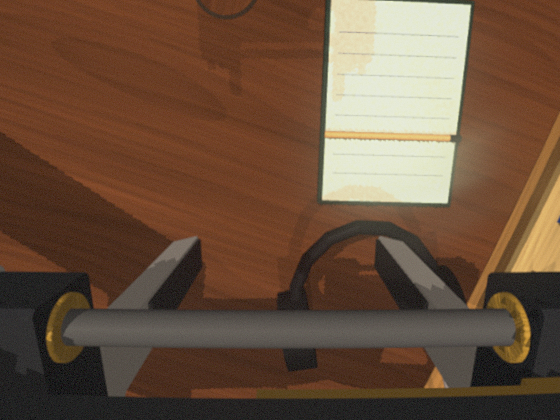

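```bash
python3 - <<'E'
from h import *
import pickle
D={}
for n in ["side","top"]:
    p=optics.get_image(n);D[n]=dict(p)
    for m in ["tuner_centre","meter_centre","battery_centre","insulator_centre","charger"]:
        r=models.silhouettes(p,m); print(n,m,[(np.round(a["extent"]).tolist(),round(a["conf"],2),int(a["pixels"].sum())) for a in r[:3]])
        D[n+m]=[(a["conf"],a["pixels"]) for a in r]
pickle.dump(D,open("D.pkl","wb"))
def crop(n,x0,y0,x1,y1,s,f):
    im=D[n]["pixels"][y0:y1,x0:x1];cv2.imwrite(f,cv2.resize(im,None,fx=s,fy=s,interpolation=cv2.INTER_CUBIC))
crop("top",230,175,340,250,7,"pics/b_tray.png")
crop("side",200,180,340,300,5,"pics/b_trays.png")
crop("top",110,165,190,250,7,"pics/b_chg.png")
crop("side",140,120,225,200,7,"pics/b_chgs.png")
E
```

```text
side tuner_centre [([229.0, 200.0, 285.0, 249.0], 0.57, 1685)]
side meter_centre [([308.0, 335.0, 378.0, 418.0], 0.88, 4305)]
side battery_centre [([152.0, 129.0, 194.0, 166.0], 0.77, 1071)]
side insulator_centre [([383.0, 306.0, 440.0, 348.0], 0.84, 1837)]
side charger [([152.0, 144.0, 210.0, 199.0], 0.8, 1609), ([150.0, 129.0, 197.0, 163.0], 0.68, 1082)]
top tuner_centre [([247.0, 199.0, 295.0, 226.0], 0.91, 1060), ([239.0, 180.0, 330.0, 244.0], 0.18, 3377)]
top meter_centre [([377.0, 243.0, 418.0, 268.0], 0.89, 873)]
top battery_centre [([135.0, 199.0, 170.0, 237.0], 0.93, 933)]
top insulator_centre [([384.0, 178.0, 406.0, 215.0], 0.72, 612)]
top charger [([127.0, 178.0, 182.0, 244.0], 0.82, 1169)]
```

View pics/b_tray.png

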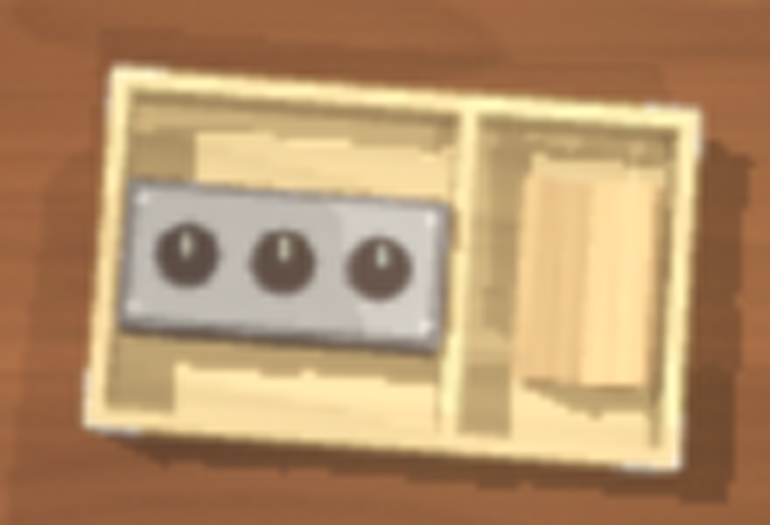

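View pics/b_trays.png

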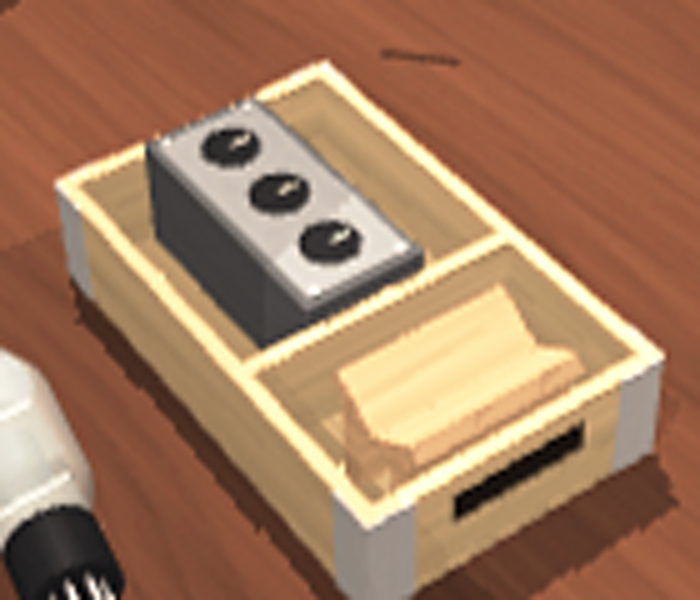

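View pics/b_chg.png

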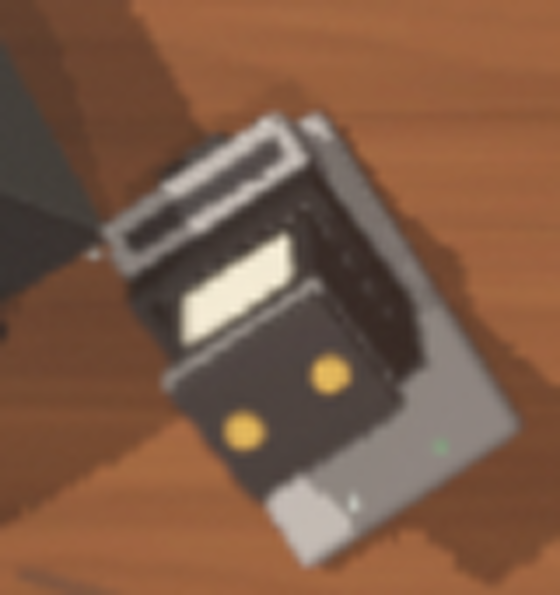

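View pics/b_chgs.png

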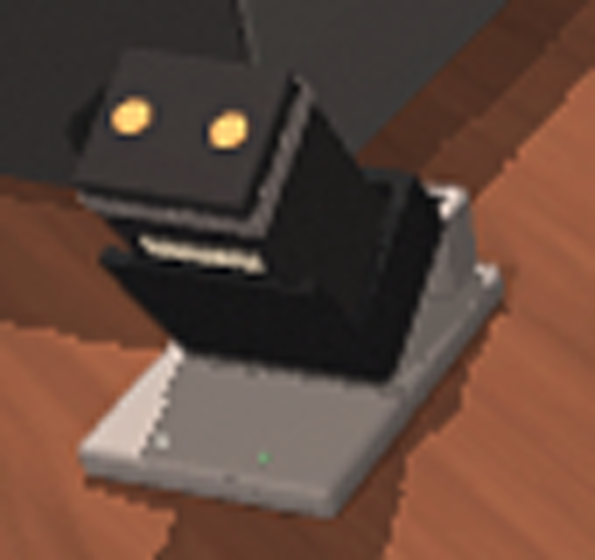

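```bash
cat > fit.py <<'E'
from h import *
import pickle
from scipy.optimize import least_squares
D=pickle.load(open("D.pkl","rb"))
P={"top":D["top"],"side":D["side"]}
def C(l,s,o): return np.array(l,float)/s+np.array(o)
def fit(obs,z,hx,hy,x0):
    # obs: dict cam-> (uv, idx signs)
    for cams in [["top"],["side"],["top","side"]]:
        cams=[c for c in cams if c in obs]
        if not cams: continue
        def f(v):
            r=[]
            for c in cams:
                uv,sg=obs[c]
                a=v[2];Rm=np.array([[np.cos(a),-np.sin(a)],[np.sin(a),np.cos(a)]])
                X=np.c_[(np.array(sg)*[hx,hy])@Rm.T+v[:2],np.full(len(uv),z)]
                r.append((proj(P[c],X)-uv).ravel())
            return np.concatenate(r)
        s=least_squares(f,x0);print(cams,np.round(s.x,4),"deg",round(np.degrees(s.x[2]),2),"res",np.round(np.sqrt(np.mean(s.fun**2)),2))
    return s.x
if __name__=="__main__":
    tr=[(1,1),(1,-1),(-1,-1),(-1,1)]
    t=C([(112,66),(700,108),(680,470),(85,430)],7,(230,175));s=C([(325,62),(662,355),(370,525),(60,185)],5,(200,180))
    print("tray");v=fit({"top":(t-0.5+.5/7,tr),"side":(s-.5+.1,tr)},.052,.067,.1105,[.5,0,0])
    print("tuner");t=C([(132,182),(448,205),(435,352),(120,330)],7,(230,175));s=C([(255,98),(425,250),(310,310),(148,145)],5,(200,180))
    fit({"top":(t-.5,tr),"side":(s-.5,tr)},.060,.028,.061,[.5,0,0])
    for n in ["top","side"]:
        p=P[n]
        for m in ["bay","cradle"]:
            pass
E
python3 fit.py
```

```text
tray
['top'] [ 0.5462 -0.0124 -0.0651] deg -3.73 res 0.53
['side'] [ 0.5451 -0.0115 -0.0674] deg -3.86 res 0.29
['top', 'side'] [ 0.5454 -0.0118 -0.0668] deg -3.83 res 0.48
tuner
['top'] [ 0.5457  0.0293 -0.0698] deg -4.0 res 0.55
['side'] [ 0.5455  0.0296 -0.0667] deg -3.82 res 0.51
['top', 'side'] [ 0.5456  0.0295 -0.068 ] deg -3.9 res 0.53
```

```bash
cat > fit2.py <<'E'
from fit import *
from scipy.optimize import minimize
S=4
def hullmask(p,X):
    uv=proj(p,X);h=cv2.convexHull((uv*S*16+ S*8).astype(np.int32).reshape(-1,1,2))
    m=np.zeros((420*S,560*S),np.uint8);cv2.fillConvexPoly(m,h,1,shift=4)
    return cv2.resize(m.astype(np.float32),(560,420),interpolation=cv2.INTER_AREA)
def fitm(name,model,x0,steps,cams=("top","side")):
    def f(v):
        l=0
        for c in cams:
            a=hullmask(P[c],model(v));b=D[c+name][0][1].astype(np.float32)
            l+=1-np.minimum(a,b).sum()/np.maximum(a,b).sum()
        return l
    best=None
    sim=[np.array(x0,float)]+[np.array(x0)+np.eye(len(x0))[i]*steps[i] for i in range(len(x0))]
    r=minimize(f,x0,method="Nelder-Mead",options=dict(initial_simplex=sim,xatol=1e-5,fatol=1e-5,maxiter=600))
    print(name,cams,np.round(r.x,4),"loss",round(r.fun,3));return r.x
def rz(a):return np.array([[np.cos(a),-np.sin(a),0],[np.sin(a),np.cos(a),0],[0,0,1]])
box=lambda a,b,c:np.array([(i*a/2,j*b/2,k*c/2) for i in(-1,1) for j in(-1,1) for k in(-1,1)])
B=box(.064,.070,.095)
mm=lambda v:B@rz(v[2]).T+[v[0],v[1],.0475]
t=np.linspace(0,2*np.pi,40)
ins=np.concatenate([np.c_[np.full(40,x),r*np.cos(t),r*np.sin(t)] for x,r in[(-.045,.016),(-.024,.028),(.024,.028),(.045,.016)]])
im=lambda v:ins@rz(v[2]).T+[v[0],v[1],.028]
if __name__=="__main__":
    for c in ["top","side"]:
        print(c,[np.round(atz(P[c],*np.argwhere(D[c+n][0][1]).mean(0),z),3).tolist() for n,z in[("meter_centre",.06),("insulator_centre",.03)]])
    x=atz(P["top"],*np.argwhere(D["topmeter_centre"][0][1]).mean(0),.07)
    y=atz(P["top"],*np.argwhere(D["topinsulator_centre"][0][1]).mean(0),.03)
    for cams in [("top",),("side",),("top","side")]:
        for a in (0,-.3,.3,1.57):
            fitm("meter_centre",mm,[x[0],x[1],a],[.01,.01,.1],cams)
        for a in (0,.3,-.3): fitm("insulator_centre",im,[y[0],y[1],a],[.01,.01,.1],cams)
    crops=[("top",365,170,430,285,5),("side",300,290,450,420,5)]
    for n,x0,y0,x1,y1,s in crops:
        i=D[n]["pixels"][y0:y1,x0:x1];cv2.imwrite(f"pics/c_{n}.png",cv2.resize(i,None,fx=s,fy=s,interpolation=cv2.INTER_CUBIC))
E
python3 fit2.py
```

```text
top [[0.435, -0.304, 0.06], [0.597, -0.314, 0.03]]
side [[0.431, -0.305, 0.06], [0.594, -0.312, 0.03]]
meter_centre ('top',) [ 0.4348 -0.3044 -0.126 ] loss 0.05
meter_centre ('top',) [ 0.4347 -0.3044 -0.1259] loss 0.05
meter_centre ('top',) [ 0.4348 -0.3044 -0.1258] loss 0.051
meter_centre ('top',) [ 0.4349 -0.3051  1.4814] loss 0.123
insulator_centre ('top',) [ 0.5972 -0.3145 -0.2949] loss 0.067
insulator_centre ('top',) [ 0.5971 -0.3147 -0.2982] loss 0.066
insulator_centre ('top',) [ 0.5972 -0.3146 -0.2936] loss 0.067
meter_centre ('side',) [ 0.4331 -0.3029 -0.1605] loss 0.051
meter_centre ('side',) [ 0.4333 -0.3033 -0.1689] loss 0.051
meter_centre ('side',) [ 0.4329 -0.3029 -0.1705] loss 0.05
meter_centre ('side',) [ 0.4332 -0.3016  1.2944] loss 0.085
insulator_centre ('side',) [ 0.5956 -0.3103 -0.3185] loss 0.066
insulator_centre ('side',) [ 0.5955 -0.3105 -0.3109] loss 0.065
insulator_centre ('side',) [ 0.5951 -0.3105 -0.3119] loss 0.066
meter_centre ('top', 'side') [ 0.4346 -0.3039 -0.1221] loss 0.112
meter_centre ('top', 'side') [ 0.4347 -0.3036 -0.1255] loss 0.111
meter_centre ('top', 'side') [ 0.4345 -0.3037 -0.128 ] loss 0.111
meter_centre ('top', 'side') [ 0.4349 -0.304   1.4767] loss 0.228
insulator_centre ('top', 'side') [ 0.596  -0.3125 -0.3149] loss 0.186
insulator_centre ('top', 'side') [ 0.5966 -0.3124 -0.3148] loss 0.185
insulator_centre ('top', 'side') [ 0.5967 -0.3125 -0.3143] loss 0.185
```

```bash
sleep 1
```

```text
(no output)
```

View pics/c_top.png

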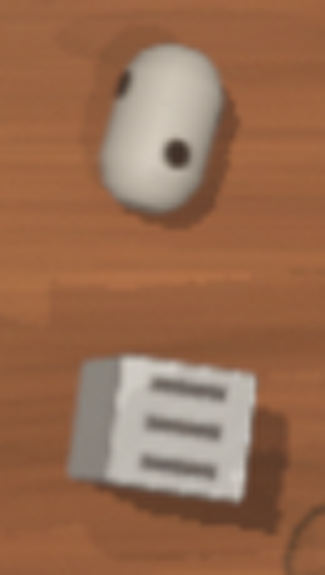

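View pics/c_side.png

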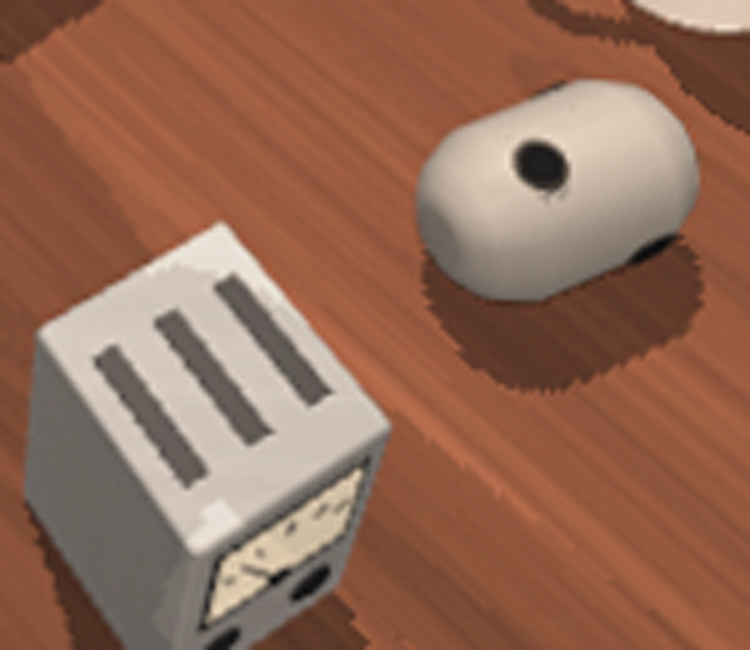

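```bash
cat > fit3.py <<'E'
from fit import *
from fit2 import rz
tr=[(1,1),(1,-1),(-1,-1),(-1,1)]
print("meter")
t=C([(122,357),(257,372),(242,500),(107,480)],5,(365,170))-.5;s=C([(222,222),(388,425),(195,555),(38,332)],5,(300,290))-.5
fit({"top":(t,tr),"side":(s,tr)},.095,.032,.035,[.43,-.3,-.1])
sg=np.array([(1,-1),(1,1),(-1,-1),(-1,1)])
T=C([(318,280),(165,382),(405,400),(265,498)],7,(110,165))-.5
Sd=C([(297,75),(125,50),(262,218),(80,188)],7,(140,120))-.5
def X(v):
    th=np.radians(30);ry=np.array([[np.cos(th),0,-np.sin(th)],[0,1,0],[np.sin(th),0,np.cos(th)]])
    Rm=rz(v[3])@ry  # z axis -> (-sin30,0,cos30)
    return Rm
def f(v,cams="ts"):
    Rm=X(v);pt=np.c_[sg*[.027,.032],np.full(4,.0575)]@Rm.T+v[:3];r=[]
    if "t" in cams:r.append((proj(P["top"],pt)-T).ravel())
    if "s" in cams:r.append((proj(P["side"],pt)-Sd).ravel())
    return np.concatenate(r)
for c in ["t","s","ts"]:
    s=least_squares(f,[.53,.28,.08,.5],args=(c,));print("bat",c,np.round(s.x,4),"deg",np.degrees(s.x[3]),"res",np.round(s.fun,1))
v=s.x;Rm=X(v);print("R",np.round(Rm,3).tolist());print("bottom z",(v[:3]+Rm@[-.027,0,-.0575])[2],(v[:3]+Rm@[.027,0,-.0575])[2])
print("top c",v[:3]+Rm@[0,0,.0575], "foot on axis",v[:3]-Rm@[0,0,.0575])
# charger base top plate corners front
print("charger front corners top z.014",[np.round(atz(P["top"],*(np.array(q)/7+[110,165]-.5)[::-1],.014),4).tolist() for q in[(520,425),(305,567),(318,112)]])
print([np.round(atz(P["side"],*(np.array(q)/7+[140,120]-.5)[::-1],.014),4).tolist() for q in[(82,455),(335,495),(500,270)]])
E
python3 fit3.py
```

```text
meter
['top'] [ 0.4357 -0.3035 -0.1356] deg -7.77 res 0.21
['side'] [ 0.4328 -0.3029 -0.1537] deg -8.81 res 0.82
['top', 'side'] [ 0.4335 -0.303  -0.1502] deg -8.6 res 0.8
bat t [0.543  0.3413 0.0738 0.6088] deg 34.87944498900206 res [ 0.1  0.2  0.3  0.3  0.4 -0.5 -0.8 -0. ]
bat s [0.5397 0.3459 0.0757 0.6488] deg 37.17243249375542 res [ 0.6 -0.5  0.2  0.5 -0.7 -0.7 -0.1  0.7]
bat ts [0.5405 0.3414 0.0776 0.6241] deg 35.757675708524644 res [-0.5  0.9 -0.1  1.4  0.1  0.  -0.9  0.9  1.5 -0.5  1.3  0.2 -0.3 -0.6
  0.6  0.4]
R [[0.703, -0.584, -0.406], [0.506, 0.811, -0.292], [0.5, 0.0, 0.866]]
bottom z 0.014288118044877535 0.04128811804487753
top c [0.51720379 0.32464084 0.12738104] foot on axis [0.56386479 0.35824145 0.02778812]
charger front corners top z.014 [[0.5148, 0.2631, 0.014], [0.4595, 0.3454, 0.014], [0.6371, 0.346, 0.014]]
[[0.457, 0.341, 0.014], [0.5133, 0.2617, 0.014], [0.6336, 0.3461, 0.014]]
```

```bash
cat >> h.py <<'E'
def tool(yaw,near=None):
    # tool down, jaw along yaw
    c,s=np.cos(yaw),np.sin(yaw)
    M=np.array([[c,0,-s],[s,0,c],[0,-1,0]]);return M
def go(pos,M,s=None):
    s=s or state();Rn=R.from_rotvec(s["ee_rot"]);d=(R.from_matrix(M)*Rn.inv()).as_rotvec()
    print("turn",np.round(d,3),"shift cm",np.round((np.array(pos)-s["tool_pos"])*100,2))
TR=np.array([.5454,-.0118]);PSI=-.067
def tray(x,y): # bay frame xy -> world
    c,s=np.cos(PSI),np.sin(PSI);y=y+.0415
    return np.array([TR[0]+c*x-s*y,TR[1]+s*x+c*y])
E
python3 - <<'E'
from h import *
s=st();M=R.from_rotvec(s["ee_rot"]).as_matrix();print(np.round(M,3)); y=np.arctan2(M[1,0],M[0,0]);print("yaw",y)
print("bay",tray(0,0),"cradle",tray(0,-.115))
for yy in (-.314+np.pi/2,-.314-np.pi/2):
    go([.596,-.3125,.15],tool(yy))
E
```

```text
t 1.95 tcp [ 0.1835 -0.5449  0.1709] rv [-1.346  0.967 -0.967] F [ 0.3  0.5 -0.8] gap 0.094 q [-1.397  0.207  1.542 -0.     1.394 -0.151]
[[ 0.319 -0.     0.948]
 [-0.948  0.     0.319]
 [-0.    -1.    -0.   ]]
yaw -1.2459868908398692
bay [0.54817842 0.02960689] cradle [ 0.54047918 -0.08513509]
turn [ 0.    -0.     2.503] shift cm [41.25 23.24 -2.09]
turn [-0.    -0.    -0.639] shift cm [41.25 23.24 -2.09]
```

Request:
jog_arm(commands=[[0,0,-0.13,8.2,4.6,0,0.18],[0,0,-0.25,16.5,9.3,0,0.18],[0,0,-0.38,24.7,13.9,0,0.18],[0,0,-0.51,33,18.5,0,0.18],[0,0,-0.64,41.2,23.2,-3,0.18]], grip_force=25)

```text
clock: 2.37
tool_pos: [0.3535, -0.4504, 0.1683]
ee_rot: [-1.075, 1.397, -1.4]
ft_force: [-0.3, 0.0, -0.3]
finger_gap: 0.0769
```

```bash
python3 - <<'E'
from h import *
st();go([.596,-.3125,.12],tool(-.314-np.pi/2))
E
```

```text
t 2.37 tcp [ 0.3535 -0.4504  0.1683] rv [-1.075  1.397 -1.4  ] F [-0.3  0.  -0.3] gap 0.0769 q [-1.057  0.202  1.553  0.     1.385  0.775]
turn [ 0.002  0.001 -0.053] shift cm [24.25 13.79 -4.83]
```

Request:
jog_arm(commands=[[0,0,-0.053,24.3,13.8,-2,0.18],[0,0,-0.053,24.3,13.8,-2,0.18],[0,0,-0.053,24.3,13.8,-2,0.18],[0,0,-0.053,24.3,13.8,-3,0.18],[0,0,-0.053,24.3,13.8,-5,0.18]])

```text
clock: 2.78
tool_pos: [0.534, -0.3489, 0.143]
ee_rot: [-1.044, 1.431, -1.441]
ft_force: [0.2, -0.5, 0.9]
finger_gap: 0.077
```

```bash
python3 - <<'E'
from h import *
s=st();go([.596,-.3125,.12],tool(-.314-np.pi/2))
p=optics.get_image("wrist");cv2.imwrite("pics/d1.png",p["pixels"])
r=models.landmark_of(p,"insulator_centre");print(r);
for a in r[:1]: print(atz(p,*a["position"],.028))
r=models.silhouettes(p,"insulator_centre")
if r:
    m=r[0]["pixels"];print(r[0]["conf"],atz(p,*np.argwhere(m).mean(0),.03))
E
```

```text
t 2.78 tcp [ 0.534  -0.3489  0.143 ] rv [-1.044  1.431 -1.441] F [ 0.2 -0.5  0.9] gap 0.077 q [-7.140e-01  3.550e-01  1.413e+00 -1.000e-03  1.368e+00  1.170e+00]
turn [ 0.005  0.004 -0.001] shift cm [ 6.2   3.64 -2.3 ]
[{'position': [144.2, 226.9], 'conf': 0.59}]
[ 0.59853107 -0.31273281  0.028     ]
0.78 [ 0.59742446 -0.31584296  0.03      ]
```

View pics/d1.png

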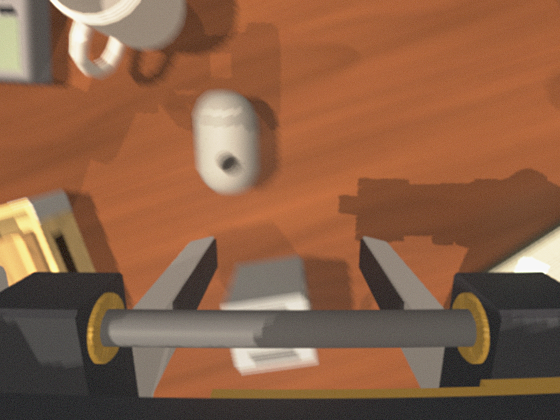

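Request:
jog_arm(commands=[[0,0,0,3.2,1.8,-1.2,0.18],[0,0,0,6.3,3.55,-2.4,0.18],[0,0,0,6.3,3.55,-5,0.18],[0,0,0,6.3,3.55,-8,0.18],[0,0,0,6.3,3.55,-9,0.18]])

```text
clock: 3.35
tool_pos: [0.592, -0.3099, 0.045]
ee_rot: [-1.051, 1.441, -1.427]
ft_force: [-1.1, 1.2, -1.3]
finger_gap: 0.0771
```

```bash
python3 - <<'E'
from h import *
s=st();go([.597,-.3135,.009],tool(-.314-np.pi/2))
p=optics.get_image("wrist");cv2.imwrite("pics/d2.png",p["pixels"])
E
```

```text
t 3.35 tcp [ 0.592  -0.3099  0.045 ] rv [-1.051  1.441 -1.427] F [-1.1  1.2 -1.3] gap 0.0771 q [-6.110e-01  5.210e-01  1.391e+00 -1.000e-03  1.238e+00  1.269e+00]
turn [-0.004 -0.008 -0.005] shift cm [ 0.5  -0.36 -3.6 ]
```

View pics/d2.png

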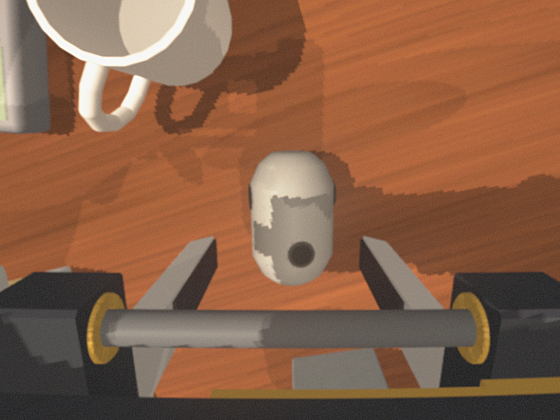

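Request:
jog_arm(commands=[[0,0,0,0.5,-0.35,-1.8,0.18],[0,0,0,0.5,-0.35,-3.55,0.18],[0,0,0,0.5,-0.35,-3.55,0.45],[0,0,0,0.5,-0.35,-3.55,0.6],[0,0,0,0.5,-0.35,-3.55,0.6]], grip_force=25)

```text
clock: 3.82
tool_pos: [0.5966, -0.3146, 0.0107]
ee_rot: [-1.05, 1.442, -1.429]
ft_force: [-0.3, 0.5, 0.1]
finger_gap: 0.0603
```

```bash
python3 - <<'E'
from h import *
s=st()
p=optics.get_image("wrist");cv2.imwrite("pics/d3.png",p["pixels"])
E
```

```text
t 3.82 tcp [ 0.5966 -0.3146  0.0107] rv [-1.05   1.442 -1.429] F [-0.3  0.5  0.1] gap 0.0603 q [-6.130e-01  5.730e-01  1.391e+00 -1.000e-03  1.186e+00  1.269e+00]
```

View pics/d3.png

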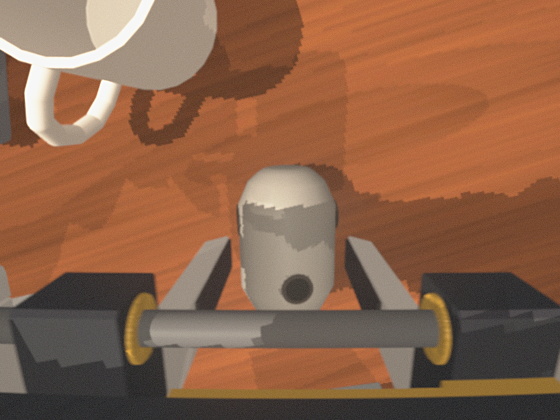

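```bash
python3 - <<'E'
from h import *
from fit2 import hullmask,im
from scipy.optimize import minimize
s=state()
p=optics.get_image("wrist")
print(proj(p,[s["tool_pos"],s["tool_pos"]+[0,0,.019]]))
r=models.silhouettes(p,"insulator_centre")
b=r[0]["pixels"].astype(np.float32);print(r[0]["conf"],r[0]["extent"],b.sum())
f=lambda v:1-np.minimum(hullmask(p,im(v)),b).sum()/np.maximum(hullmask(p,im(v)),b).sum()
x0=np.array([.597,-.3135,-.314]);q=minimize(f,x0,method="Nelder-Mead",options=dict(initial_simplex=np.vstack([x0,x0+np.diag([.005,.005,.05])])))
print(q.x,q.fun)
E
```

```text
[[285.53122448 232.80822801]
 [285.32339587 242.74509726]]
0.65 [237.8, 165.3, 341.0, 306.7] 12458.0
[ 0.59563558 -0.31504688 -0.3090611 ] 0.08498120307922363
```

Request:
jog_arm(commands=[[0,0,0,-0.1,0,-0.15,0.7],[0,0,0,-0.1,0,-0.15,0.7],[0,0,0,-0.1,0,-0.15,0.7],[0,0,0,-0.1,0,2.5,0.7],[0,0,0,-0.1,0,6,0.7]], grip_force=25)

```text
clock: 4.38
tool_pos: [0.5931, -0.3122, 0.0676]
ee_rot: [-1.053, 1.448, -1.422]
ft_force: [0.1, -0.1, -0.1]
finger_gap: 0.0289
```

```bash
python3 - <<'E'
from h import *
s=st();c=tray(0,-.115);go([*c,.15],tool(-.067-np.pi/2))
E
```

```text
t 4.38 tcp [ 0.5931 -0.3122  0.0676] rv [-1.053  1.448 -1.422] F [ 0.1 -0.1 -0.1] gap 0.0289 q [-6.130e-01  5.070e-01  1.362e+00 -1.000e-03  1.288e+00  1.268e+00]
turn [-0.006 -0.015  0.243] shift cm [-5.26 22.71  8.24]
```

```bash
python3 - <<'E'
from h import *
s=state();p=optics.get_image("wrist");cv2.imwrite("pics/d4.png",p["pixels"])
E
```

```text
(no output)
```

View pics/d4.png

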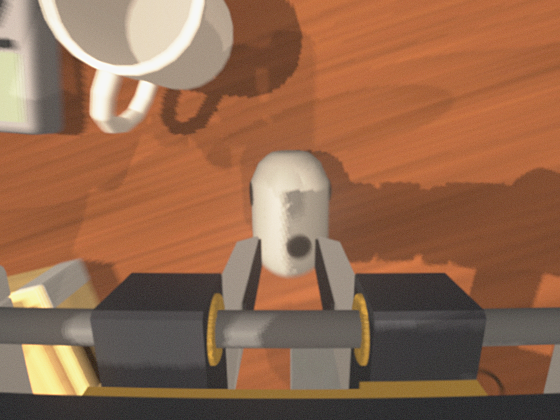

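Request:
jog_arm(commands=[[0,0,0,0,0,0.5,0.2],[0,0,0,0,0,0.5,0.2],[0,0,0,0,0,0.5,0.2],[0,0,0,0,0,0.5,0.2],[0,0,0,0,0,0.5,0.2]], grip_force=40)

```text
clock: 4.85
tool_pos: [0.5983, -0.3156, 0.0819]
ee_rot: [-1.048, 1.435, -1.433]
ft_force: [-0.7, -0.1, -0.6]
finger_gap: 0.0588
```

```bash
cat > wf.py <<'E'
from h import *
from fit2 import hullmask,im
from scipy.optimize import minimize
def insfit(x0,z=.028):
    p=optics.get_image("wrist")
    r=models.silhouettes(p,"insulator_centre")
    if not r: print("none");return
    b=r[0]["pixels"].astype(np.float32)
    f=lambda v:1-np.minimum(hullmask(p,im(v)+[0,0,z-.028]),b).sum()/np.maximum(hullmask(p,im(v)+[0,0,z-.028]),b).sum()
    x0=np.array(x0);q=minimize(f,x0,method="Nelder-Mead",options=dict(initial_simplex=np.vstack([x0,x0+np.diag([.005,.005,.05])])))
    print("ins",np.round(q.x,4),round(q.fun,3),"conf",r[0]["conf"]);return q.x
E
python3 - <<'E'
from wf import *
s=st();v=insfit([.597,-.3135,-.314]);go([.596,-.314,.008],tool(-.314-np.pi/2))
E
```

```text
t 4.85 tcp [ 0.5983 -0.3156  0.0819] rv [-1.048  1.435 -1.433] F [-0.7 -0.1 -0.6] gap 0.0588 q [-6.130e-01  4.940e-01  1.350e+00 -1.000e-03  1.299e+00  1.268e+00]
none
turn [ 0.001 -0.001 -0.004] shift cm [-0.25  0.18 -7.41]
```

Request:
jog_arm(commands=[[0,0,0,-0.25,0.15,0,0.18],[0,0,0,-0.25,0.15,0,0.18],[0,0,0,-0.25,0.15,-2.5,0.18],[0,0,0,-0.25,0.15,-5,0.18],[0,0,0,-0.25,0.15,-7.4,0.18]])

```text
clock: 5.37
tool_pos: [0.5963, -0.3145, 0.0077]
ee_rot: [-1.047, 1.433, -1.435]
ft_force: [0.4, 0.0, -0.7]
finger_gap: 0.0771
```

```bash
python3 - <<'E'
from wf import *
s=st();v=insfit([.597,-.3135,-.314]);s=st();go([.596,-.314,.009],tool(-.314-np.pi/2))
E
```

```text
t 5.37 tcp [ 0.5963 -0.3145  0.0077] rv [-1.047  1.433 -1.435] F [ 0.4  0.  -0.7] gap 0.0771 q [-6.130e-01  5.700e-01  1.403e+00 -1.000e-03  1.169e+00  1.268e+00]
ins [ 0.5957 -0.3151 -0.3002] 0.09 conf 0.89
t 5.47 tcp [ 0.5917 -0.3114  0.0026] rv [-1.052  1.444 -1.425] F [ 0.2  1.4 -0.9] gap 0.0772 q [-6.130e-01  5.740e-01  1.408e+00 -1.000e-03  1.171e+00  1.268e+00]
turn [-0.006 -0.01  -0.004] shift cm [ 0.43 -0.26  0.64]
```

Request:
jog_arm(commands=[[0.005,0.01,0,0.4,-0.3,0.6,0.18],[0.005,0.01,0,0.4,-0.3,0.6,0.18],[0.005,0.01,0,0.4,-0.3,0.6,0.8],[0.005,0.01,0,0.4,-0.3,0.6,0.8],[0.005,0.01,0,0.4,-0.3,0.6,0.8]], grip_force=40)

```text
clock: 5.88
tool_pos: [0.5963, -0.3147, 0.0097]
ee_rot: [-1.056, 1.452, -1.419]
ft_force: [-0.1, -0.4, -0.1]
finger_gap: 0.0604
```

```bash
python3 - <<'E'
from h import *
s=st();optics.get_image("wrist");s=st()
E
```

```text
t 5.88 tcp [ 0.5963 -0.3147  0.0097] rv [-1.056  1.452 -1.419] F [-0.1 -0.4 -0.1] gap 0.0604 q [-0.612  0.582  1.378 -0.003  1.202  1.269]
t 5.93 tcp [ 0.5961 -0.3146  0.0095] rv [-1.057  1.453 -1.419] F [-0.1 -0.5 -0.3] gap 0.0566 q [-0.612  0.582  1.378 -0.003  1.202  1.27 ]
```

Request:
jog_arm(commands=[[0,0,0,0,0,0,0.8],[0,0,0,0,0,0,0.8],[0,0,0,0,0,0,0.8],[0,0,0,0,0,0.5,0.8],[0,0,0,0,0,1,0.8]], grip_force=40)

```text
clock: 6.35
tool_pos: [0.5966, -0.3148, 0.0205]
ee_rot: [-1.056, 1.452, -1.42]
ft_force: [-0.0, -0.4, -0.2]
finger_gap: 0.0233
```

```bash
python3 - <<'E'
from h import *
s=st();p=optics.get_image("wrist");cv2.imwrite("pics/d5.png",p["pixels"]);s=st()
c=tray(0,-.115);go([*c,.15],tool(-.067-np.pi/2))
E
```

```text
t 6.35 tcp [ 0.5966 -0.3148  0.0205] rv [-1.056  1.452 -1.42 ] F [-0.  -0.4 -0.2] gap 0.0233 q [-0.612  0.57   1.373 -0.003  1.219  1.269]
t 6.4 tcp [ 0.597  -0.3153  0.0214] rv [-1.056  1.45  -1.421] F [ 0.5 -0.1 -0. ] gap 0.0204 q [-0.612  0.569  1.372 -0.003  1.219  1.269]
turn [-0.006 -0.018  0.243] shift cm [-5.66 23.01 12.86]
```

View pics/d5.png

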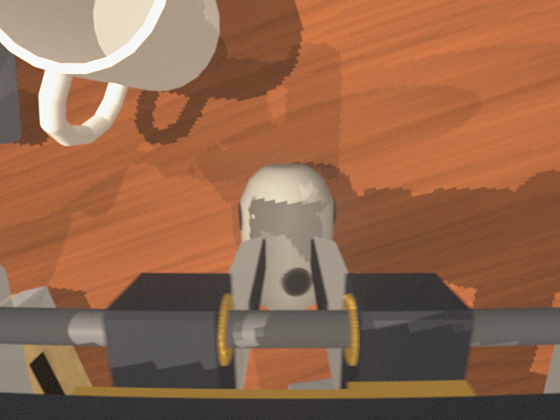

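```bash
python3 - <<'E'
from h import *
s=st();p=optics.get_image("wrist");V=np.array(p["view"]);c=-V[:3,:3].T@V[:3,3];print("cam",c)
M=R.from_rotvec(s["ee_rot"]).as_matrix()
for d in (0,-.019,-.03,-.05):
  for g in (-.047,-s["finger_gap"]/2,s["finger_gap"]/2,.047):
    X=s["tool_pos"]+M@[g,d,0];print(d,round(g,3),proj(p,X).round(0),"depth",-(V[:3,:3]@X+V[:3,3])[2])
print(M)
for n in ["side"]:
    p=optics.get_image(n);cv2.imwrite("pics/d6.png",cv2.resize(p["pixels"][200:400,300:560],None,fx=3,fy=3,interpolation=cv2.INTER_CUBIC))
E
```

```text
t 6.4 tcp [ 0.597  -0.3153  0.0214] rv [-1.056  1.45  -1.421] F [ 0.5 -0.1 -0. ] gap 0.0204 q [-0.612  0.569  1.372 -0.003  1.219  1.269]
cam [ 0.66403166 -0.3386902   0.23428081]
0 -0.047 [[212. 233.]] depth 0.2238620911101292
0 -0.01 [[269. 233.]] depth 0.2238928078042634
0 0.01 [[302. 233.]] depth 0.22390982051488914
0 0.047 [[359. 233.]] depth 0.22394053720902332
-0.019 -0.047 [[205. 243.]] depth 0.20538756175093023
-0.019 -0.01 [[268. 243.]] depth 0.2054182784450644
-0.019 0.01 [[303. 243.]] depth 0.20543529115569015
-0.019 0.047 [[366. 242.]] depth 0.20546600784982433
-0.03 -0.047 [[201. 249.]] depth 0.1946917815956045
-0.03 -0.01 [[267. 249.]] depth 0.1947224982897387
-0.03 0.01 [[304. 249.]] depth 0.19473951100036443
-0.03 0.047 [[370. 249.]] depth 0.1947702276944986
-0.05 -0.047 [[191. 263.]] depth 0.17524490858592134
-0.05 -0.01 [[265. 263.]] depth 0.17527562528005552
-0.05 0.01 [[305. 263.]] depth 0.17529263799068126
-0.05 0.047 [[379. 262.]] depth 0.17532335468481544
[[-0.3047768  -0.01693577  0.95227322]
 [-0.95242014  0.00819318 -0.30467811]
 [-0.00264218 -0.99982301 -0.01862705]]
```

View pics/d6.png

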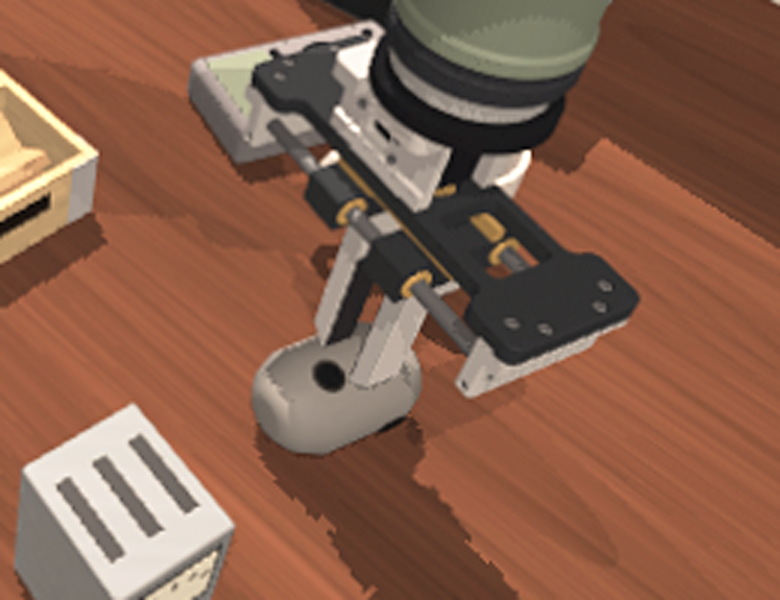

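```bash
python3 - <<'E'
from h import *
s=st();p=optics.get_image("side");q=optics.get_image("top");M=R.from_rotvec(s["ee_rot"]).as_matrix()
for d in (0,-.019,-.036,-.05,-.097):
    for g in (-.0102,.0102):
        for w in (-.008,.008):
            X=s["tool_pos"]+M@[g,d,w];u=proj(p,X)[0];print(d,g,w,((u-[300,200])*3).round(0))
i=q["pixels"][120:260,330:460];cv2.imwrite("pics/d7.png",cv2.resize(i,None,fx=4,fy=4,interpolation=cv2.INTER_CUBIC))
st()
E
```

```text
t 6.5 tcp [ 0.5963 -0.3148  0.0199] rv [-1.056  1.452 -1.419] F [ 1.2 -0.   1.7] gap 0.0191 q [-0.612  0.57   1.373 -0.003  1.218  1.269]
0 -0.0102 -0.008 [312. 384.]
0 -0.0102 0.008 [337. 374.]
0 0.0102 -0.008 [336. 415.]
0 0.0102 0.008 [360. 405.]
-0.019 -0.0102 -0.008 [320. 363.]
-0.019 -0.0102 0.008 [345. 354.]
-0.019 0.0102 -0.008 [344. 395.]
-0.019 0.0102 0.008 [369. 385.]
-0.036 -0.0102 -0.008 [328. 344.]
-0.036 -0.0102 0.008 [353. 335.]
-0.036 0.0102 -0.008 [352. 376.]
-0.036 0.0102 0.008 [378. 366.]
-0.05 -0.0102 -0.008 [334. 328.]
-0.05 -0.0102 0.008 [359. 319.]
-0.05 0.0102 -0.008 [359. 360.]
-0.05 0.0102 0.008 [385. 350.]
-0.097 -0.0102 -0.008 [357. 270.]
-0.097 -0.0102 0.008 [383. 261.]
-0.097 0.0102 -0.008 [384. 302.]
-0.097 0.0102 0.008 [411. 292.]
t 6.6 tcp [ 0.5964 -0.3144  0.0196] rv [-1.056  1.453 -1.419] F [-0.8  0.9  2.9] gap 0.0186 q [-0.612  0.571  1.373 -0.002  1.218  1.269]
```

View pics/d7.png

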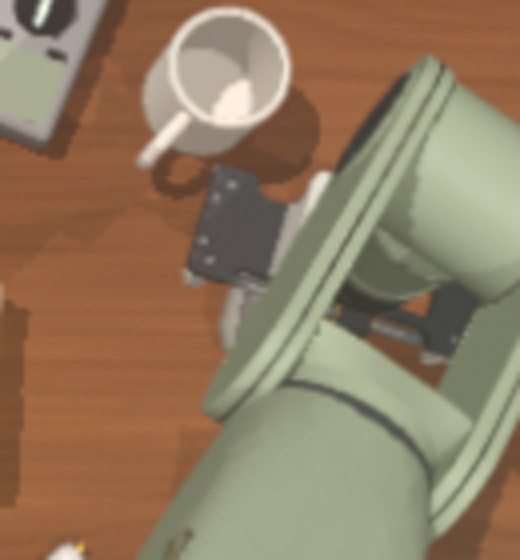

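```bash
python3 - <<'E'
from h import *
import pickle
P=pickle.load(open("D.pkl","rb"));p=P["top"];q=P["side"]
print("mug rim centre",atz(p,120+16.5,330+57,.092),"rim left/right/bottom/top", [atz(p,120+y/4,330+x/4,.092).round(3) for x,y in[(168,65),(290,65),(230,125),(230,8)]])
print("handle tip z.05", [atz(p,120+160/4,330+145/4,z).round(3) for z in(.02,.05,.07)])
p=optics.get_image("top");M=R.from_rotvec(state()["ee_rot"]).as_matrix();s=st()
for z in(.10,.12,.14,.16):
    print(z,"plate corner",[atz(p,120+y/4,330+x/4,z).round(3) for x,y in[(222,168),(190,280),(255,180)]])
print("jaw end pts",[ (s["tool_pos"]+M@[a,-.097,w]).round(3) for a in(-.0885,.0885) for w in(-.0375,.0375)])
E
```

```text
mug rim centre [ 0.74378299 -0.27595427  0.092     ] rim left/right/bottom/top [array([ 0.744, -0.236,  0.092]), array([ 0.745, -0.317,  0.092]), array([ 0.704, -0.276,  0.092]), array([ 0.783, -0.278,  0.092])]
handle tip z.05 [array([ 0.696, -0.234,  0.02 ]), array([ 0.689, -0.228,  0.05 ]), array([ 0.685, -0.224,  0.07 ])]
t 6.65 tcp [ 0.5964 -0.3144  0.0195] rv [-1.056  1.453 -1.419] F [0.7 0.7 3. ] gap 0.0186 q [-0.612  0.571  1.373 -0.003  1.219  1.269]
0.1 plate corner [array([ 0.674, -0.268,  0.1  ]), array([ 0.601, -0.245,  0.1  ]), array([ 0.666, -0.289,  0.1  ])]
0.12 plate corner [array([ 0.67 , -0.263,  0.12 ]), array([ 0.598, -0.241,  0.12 ]), array([ 0.662, -0.284,  0.12 ])]
0.14 plate corner [array([ 0.666, -0.258,  0.14 ]), array([ 0.595, -0.237,  0.14 ]), array([ 0.658, -0.279,  0.14 ])]
0.16 plate corner [array([ 0.662, -0.254,  0.16 ]), array([ 0.592, -0.232,  0.16 ]), array([ 0.655, -0.274,  0.16 ])]
jaw end pts [array([ 0.589, -0.22 ,  0.118]), array([ 0.661, -0.243,  0.116]), array([ 0.536, -0.388,  0.117]), array([ 0.607, -0.411,  0.115])]
```

Request:
jog_arm(commands=[[0,0,0,0,0,1,0.18],[0,0,0,0,0,1,0.18],[0,0,0,0,0,1,0.18],[0,0,0,0,0,1,0.18],[0,0,0,0,0,1,0.18]])

```text
clock: 7.07
tool_pos: [0.596, -0.3143, 0.0291]
ee_rot: [-1.056, 1.453, -1.418]
ft_force: [0.5, -0.5, -0.4]
finger_gap: 0.0486
```

Request:
jog_arm(commands=[[0,0,0,0,0,0,0.18],[0,0,0,0,0,0,0.18],[0,0,0,0,0,0,0.18],[0,0,0,0,0,0,0.18],[0,0,0,0,0,0,0.18]])

```text
clock: 7.48
tool_pos: [0.596, -0.3143, 0.0291]
ee_rot: [-1.056, 1.454, -1.418]
ft_force: [0.8, 0.4, 1.6]
finger_gap: 0.0765
```

```bash
python3 - <<'E'
from wf import *
s=st();v=insfit([.597,-.3135,-.314]);s=st();go([v[0],v[1],.0],tool(v[2]-np.pi/2))
E
```

```text
t 7.48 tcp [ 0.596  -0.3143  0.0291] rv [-1.056  1.454 -1.418] F [0.8 0.4 1.6] gap 0.0765 q [-0.612  0.56   1.369 -0.003  1.235  1.269]
ins [ 0.5954 -0.3149 -0.3015] 0.048 conf 0.58
t 7.58 tcp [ 0.596  -0.3143  0.0291] rv [-1.056  1.453 -1.418] F [ 0.1 -0.4  0.1] gap 0.077 q [-0.612  0.56   1.369 -0.003  1.235  1.269]
turn [-0.01  -0.019  0.008] shift cm [-0.07 -0.06 -2.91]
```

Request:
jog_arm(commands=[[-0.01,-0.019,0.008,0,-0.05,-1.2,0.18],[-0.01,-0.019,0.008,0,-0.05,-2.5,0.18],[-0.01,-0.019,0.008,0,-0.05,-4,0.18],[-0.01,-0.019,0.008,0,-0.05,-5.3,0.18],[-0.01,-0.019,0.008,0,-0.05,-5.3,0.18]])

```text
clock: 8.0
tool_pos: [0.5928, -0.3125, -0.0288]
ee_rot: [-1.054, 1.436, -1.421]
ft_force: [-0.3, 0.5, -0.8]
finger_gap: 0.0772
```

```bash
python3 - <<'E'
from h import *
s=st();p=optics.get_image("wrist");cv2.imwrite("pics/d8.png",p["pixels"]);s=st();go([.5957,-.315,-.026],tool(-.3015-np.pi/2))
p=optics.get_image("side");cv2.imwrite("pics/d9.png",cv2.resize(p["pixels"][200:400,300:560],None,fx=3,fy=3,interpolation=cv2.INTER_CUBIC))
E
```

```text
t 8.0 tcp [ 0.5928 -0.3125 -0.0288] rv [-1.054  1.436 -1.421] F [-0.3  0.5 -0.8] gap 0.0772 q [-0.614  0.615  1.417  0.     1.118  1.258]
t 8.05 tcp [ 0.5938 -0.3132 -0.0272] rv [-1.053  1.434 -1.423] F [ 0.2  1.2 -0. ] gap 0.0769 q [-0.614  0.614  1.416  0.     1.119  1.258]
turn [-0.004 -0.005  0.   ] shift cm [ 0.19 -0.18  0.12]
```

View pics/d8.png

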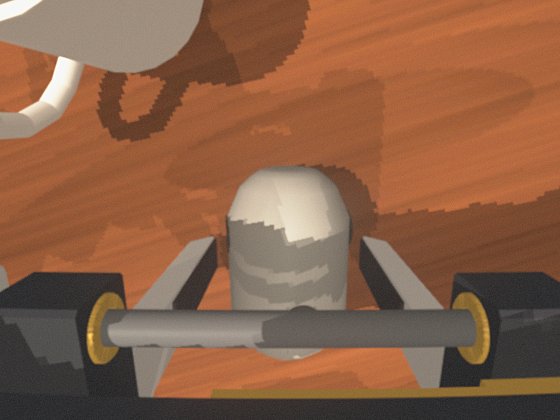

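View pics/d9.png

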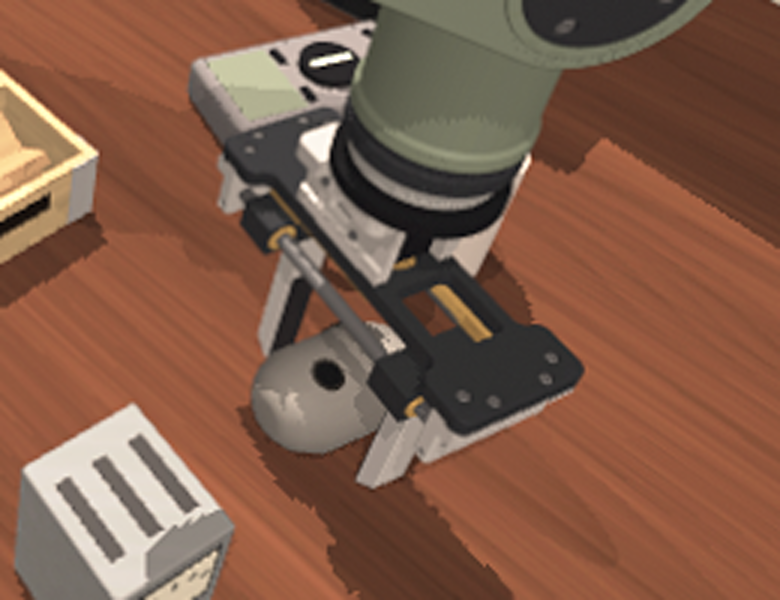

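Request:
jog_arm(commands=[[0,0,0,0.15,-0.1,0.1,0.4],[0,0,0,0.15,-0.1,0.1,0.6],[0,0,0,0.15,-0.1,0.1,0.7],[0,0,0,0.15,-0.1,0.1,0.7],[0,0,0,0.15,-0.1,0.1,0.7]], grip_force=30)

```text
clock: 8.52
tool_pos: [0.5975, -0.315, -0.0236]
ee_rot: [-1.05, 1.43, -1.426]
ft_force: [1.2, 2.2, 2.9]
finger_gap: 0.0551
```

Request:
jog_arm(commands=[[0,0,0,0,0,0,0.7],[0,0,0,0,0,1,0.7],[0,0,0,0,0,3,0.7],[0,0,0,0,0,5,0.7],[0,0,0,0,0,7,0.7]], grip_force=30)

```text
clock: 8.93
tool_pos: [0.5962, -0.3145, 0.0462]
ee_rot: [-1.052, 1.433, -1.424]
ft_force: [0.7, 0.2, -3.1]
finger_gap: 0.0549
```

```bash
python3 - <<'E'
from h import *
s=st();p=optics.get_image("wrist");cv2.imwrite("pics/e1.png",p["pixels"]);s=st();c=tray(0,-.115);go([*c,.09],tool(-.067-np.pi/2))
E
```

```text
t 8.93 tcp [ 0.5962 -0.3145  0.0462] rv [-1.052  1.433 -1.424] F [ 0.7  0.2 -3.1] gap 0.0549 q [-6.140e-01  5.290e-01  1.377e+00  1.000e-03  1.241e+00  1.259e+00]
t 8.98 tcp [ 0.5995 -0.3167  0.0519] rv [-1.049  1.424 -1.431] F [ 1.4 -0.6 -0.2] gap 0.0548 q [-6.140e-01  5.230e-01  1.372e+00  1.000e-03  1.242e+00  1.259e+00]
turn [0.001 0.004 0.235] shift cm [-5.91 23.16  3.81]
```

View pics/e1.png

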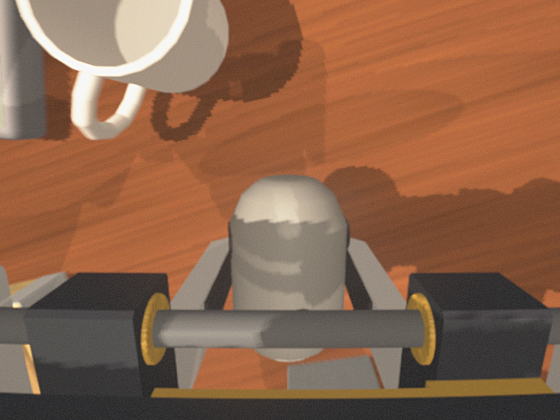

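Request:
jog_arm(commands=[[0,0,0.1,-1.5,5,3.5,0.7],[0,0,0.235,-3,11,3.5,0.7],[0,0,0.235,-4.5,17,3.5,0.7],[0,0,0.235,-5.9,23.2,3.5,0.7],[0,0,0.235,-5.9,23.2,3.5,0.7]])

```text
clock: 9.4
tool_pos: [0.5482, -0.1211, 0.0852]
ee_rot: [-1.174, 1.256, -1.261]
ft_force: [0.4, 0.6, -3.7]
finger_gap: 0.0547
```

```bash
python3 - <<'E'
from h import *
s=st();c=tray(0,-.115);go([*c,.07],tool(-.067-np.pi/2))
E
```

```text
t 9.4 tcp [ 0.5482 -0.1211  0.0852] rv [-1.174  1.256 -1.261] F [ 0.4  0.6 -3.7] gap 0.0547 q [-0.372  0.26   1.663  0.     1.215  1.267]
turn [0.001 0.003 0.001] shift cm [-0.77  3.6  -1.52]
```

Request:
jog_arm(commands=[[0,0,0,-0.8,3.6,0,0.7],[0,0,0,-0.8,3.6,-1,0.7],[0,0,0,-0.8,3.6,-2,0.7],[0,0,0,-0.8,3.6,-3,0.7],[0,0,0,-0.8,3.6,-3,0.7]])

```text
clock: 9.82
tool_pos: [0.5379, -0.0855, 0.0521]
ee_rot: [-1.177, 1.261, -1.259]
ft_force: [-0.7, 0.3, -4.9]
finger_gap: 0.0548
```

```bash
python3 - <<'E'
from h import *
s=st();p=optics.get_image("wrist");cv2.imwrite("pics/e2.png",p["pixels"]);s=st();c=tray(0,-.115);go([*c,.024],tool(-.067-np.pi/2))
# project tray corners into the wrist
print([proj(p,[*tray(x,y),.052])[0].round(0).tolist() for x,y in[(.061,-.069),(-.061,-.069),(.061,-.146),(.067,.069)]], proj(p,[*c,.0438]).round(0),[proj(p,[*tray(x,-.115+y),.059])[0].round(0).tolist() for x in(.038,-.038) for y in(-.022,.022)])
p=optics.get_image("side");cv2.imwrite("pics/e3.png",cv2.resize(p["pixels"][150:320,180:380],None,fx=4,fy=3.5,interpolation=cv2.INTER_CUBIC))
E
```

```text
t 9.82 tcp [ 0.5379 -0.0855  0.0521] rv [-1.177  1.261 -1.259] F [-0.7  0.3 -4.9] gap 0.0548 q [-0.316  0.273  1.724 -0.     1.146  1.323]
t 9.87 tcp [ 0.5386 -0.0859  0.0531] rv [-1.176  1.261 -1.26 ] F [-0.   0.9 -4. ] gap 0.055 q [-0.317  0.272  1.723 -0.     1.147  1.324]
turn [-0.    -0.001  0.002] shift cm [ 0.19  0.08 -2.91]
[[207.0, 130.0], [218.0, 314.0], [336.0, 130.0], [-15.0, 124.0]] [[285. 225.]] [[322.0, 170.0], [247.0, 170.0], [319.0, 288.0], [251.0, 288.0]]
```

View pics/e2.png

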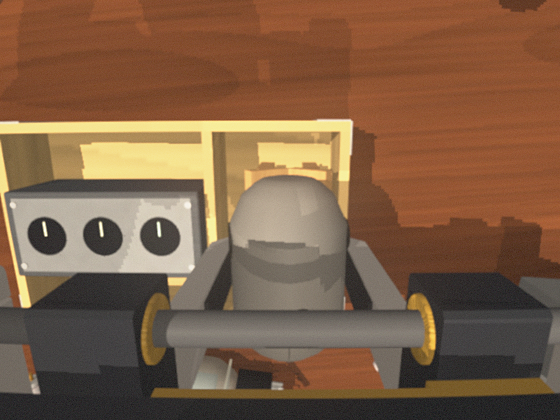

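View pics/e3.png

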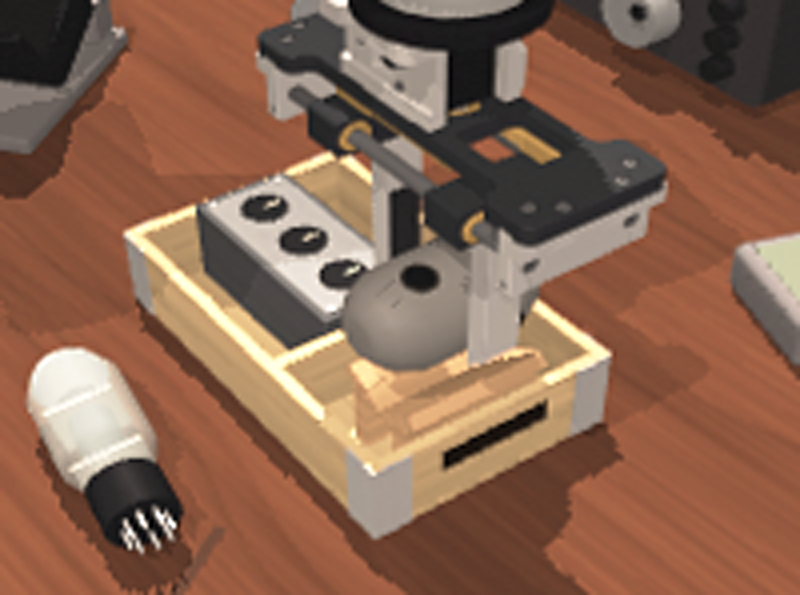

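Request:
jog_arm(commands=[[0,0,0,0.15,0.05,-0.8,0.7],[0,0,0,0.15,0.05,-1.6,0.7],[0,0,0,0.15,0.05,-2.2,0.7],[0,0,0,0.15,0.05,-2.5,0.7],[0,0,0,0.15,0.05,-2.5,0.7]])

```text
clock: 10.33
tool_pos: [0.5399, -0.0856, 0.0276]
ee_rot: [-1.176, 1.262, -1.26]
ft_force: [-0.4, -0.8, -3.6]
finger_gap: 0.0549
```

Request:
jog_arm(commands=[[0,0,0,0,0,-0.1,0.7],[0,0,0,0,0,-0.2,0.7],[0,0,0,0,0,-0.3,0.7]])

```text
clock: 10.58
tool_pos: [0.5405, -0.0858, 0.0268]
ee_rot: [-1.176, 1.261, -1.26]
ft_force: [-6.0, 2.1, 12.5]
finger_gap: 0.0552
```

```bash
python3 - <<'E'
from h import *
s=st();c=tray(0,-.115);go([*c,.024],tool(-.067-np.pi/2))
E
```

```text
t 10.58 tcp [ 0.5405 -0.0858  0.0268] rv [-1.176  1.261 -1.26 ] F [-6.   2.1 12.5] gap 0.0552 q [-0.315  0.312  1.735 -0.     1.096  1.325]
turn [ 0.    -0.001  0.003] shift cm [ 0.    0.07 -0.28]
```

Request:
jog_arm(commands=[[0,0,0,0,0,-0.05,0.7],[0,0,0,0,0,-0.05,0.7],[0,0,0,0,0,-0.05,0.7]], grip_force=6)

```text
clock: 10.83
tool_pos: [0.5413, -0.086, 0.0269]
ee_rot: [-1.175, 1.259, -1.261]
ft_force: [-0.1, -0.1, -0.2]
finger_gap: 0.0553
```

```bash
python3 - <<'E'
from h import *
s=st();p=optics.get_image("side");cv2.imwrite("pics/e4.png",cv2.resize(p["pixels"][150:320,180:380],None,fx=4,fy=3.5,interpolation=cv2.INTER_CUBIC));st()
E
```

```text
t 10.83 tcp [ 0.5413 -0.086   0.0269] rv [-1.175  1.259 -1.261] F [-0.1 -0.1 -0.2] gap 0.0553 q [-0.315  0.312  1.734 -0.     1.094  1.325]
t 10.88 tcp [ 0.5413 -0.086   0.0269] rv [-1.175  1.259 -1.261] F [ 0.5 -0.1  0.7] gap 0.0553 q [-0.315  0.312  1.734 -0.     1.094  1.325]
```

View pics/e4.png

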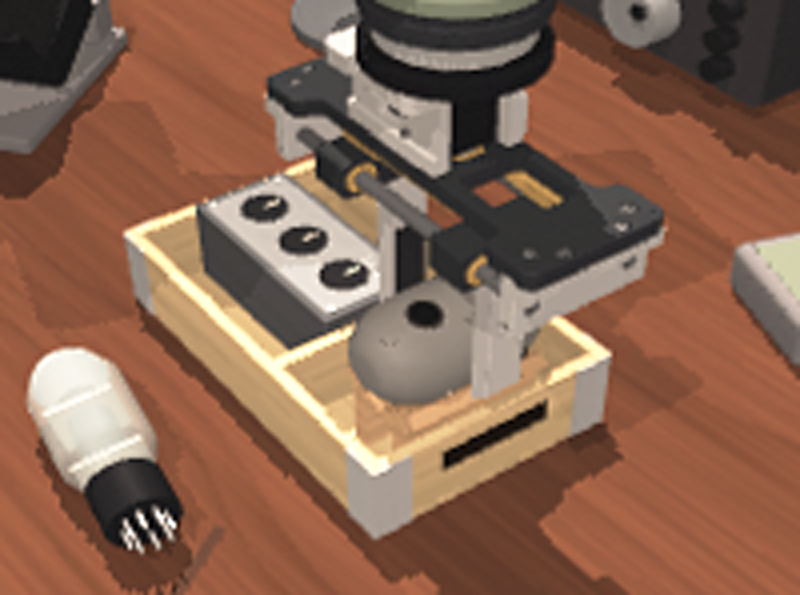

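Request:
jog_arm(commands=[[0,0,0,0,0,0,0.3],[0,0,0,0,0,0,0.2],[0,0,0,0,0,0,0.18],[0,0,0,0,0,2,0.18],[0,0,0,0,0,6,0.18]])

```text
clock: 11.3
tool_pos: [0.5361, -0.0844, 0.0821]
ee_rot: [-1.182, 1.27, -1.253]
ft_force: [-0.5, -0.3, -0.5]
finger_gap: 0.077
```

```bash
python3 - <<'E'
from wf import *
s=st();c=tray(0,-.115);x=insfit([*c,-.067],z=.078);print(c)
s=st()
# tuner push start: tool at bay x = -28-2.6-8-... 
b=tray(-.0485,0);go([*b,.10],tool(-.067-np.pi/2))
p=optics.get_image("side");cv2.imwrite("pics/e5.png",cv2.resize(p["pixels"][150:320,180:380],None,fx=4,fy=3.5,interpolation=cv2.INTER_CUBIC));st()
E
```

```text
t 11.3 tcp [ 0.5361 -0.0844  0.0821] rv [-1.182  1.27  -1.253] F [-0.5 -0.3 -0.5] gap 0.077 q [-0.315  0.238  1.698 -0.     1.217  1.325]
ins [ 0.5383 -0.0866 -0.0723] 0.046 conf 0.57
[ 0.54047918 -0.08513509]
t 11.4 tcp [ 0.5467 -0.0877  0.0932] rv [-1.169  1.249 -1.269] F [ 0.8 -0.2  1.1] gap 0.0769 q [-0.315  0.228  1.685 -0.     1.215  1.325]
turn [0.004 0.013 0.003] shift cm [-4.69 12.05  0.68]
t 11.45 tcp [ 0.5449 -0.0871  0.0908] rv [-1.171  1.252 -1.267] F [-0.3 -0.4 -0.8] gap 0.0771 q [-0.315  0.23   1.688 -0.     1.214  1.325]
```

View pics/e5.png

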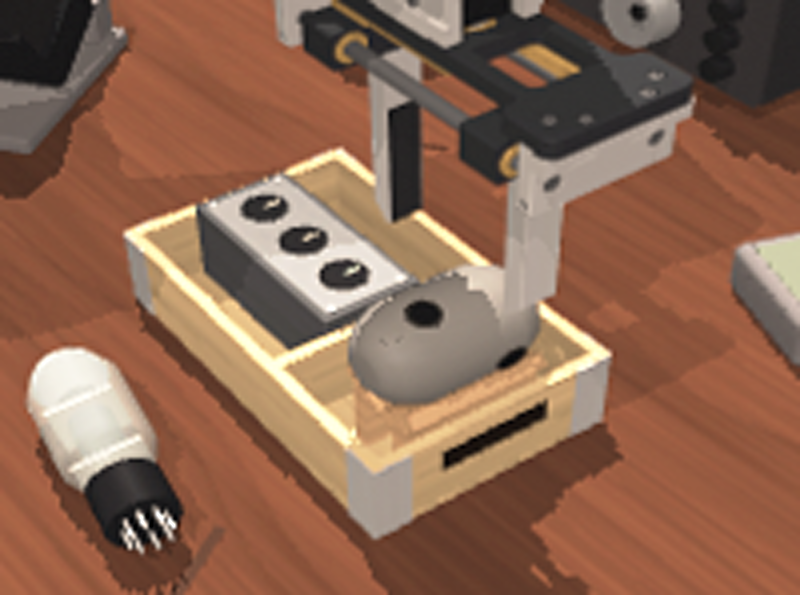

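```bash
python3 - <<'E'
from wf import *
s=st()
b=tray(-.046,.012);print(b);go([*b,.08],tool(-.067-np.pi/2))
E
```

```text
t 11.45 tcp [ 0.5449 -0.0871  0.0908] rv [-1.171  1.252 -1.267] F [-0.3 -0.4 -0.8] gap 0.0771 q [-0.315  0.23   1.688 -0.     1.214  1.325]
[0.50308503 0.04465966]
turn [0.003 0.009 0.003] shift cm [-4.18 13.18 -1.08]
```

Request:
jog_arm(commands=[[0.003,0.009,0,-4.2,4,0,0.36],[0.003,0.009,0,-4.2,9,0,0.36],[0.003,0.009,0,-4.2,13.2,0,0.36],[0.003,0.009,0,-4.2,13.2,0,0.36],[0.003,0.009,0,-4.2,13.2,-1,0.36]])

```text
clock: 11.87
tool_pos: [0.5032, 0.0483, 0.0814]
ee_rot: [-1.175, 1.256, -1.257]
ft_force: [0.4, -0.0, 0.2]
finger_gap: 0.0603
```

```bash
python3 - <<'E'
from wf import *
s=st();optics.get_image("top");s=st()
b=tray(-.046,.012);print(b);go([*b,-.006],tool(-.067-np.pi/2))
p=optics.get_image("wrist");cv2.imwrite("pics/f1.png",p["pixels"])
E
```

```text
t 11.87 tcp [0.5032 0.0483 0.0814] rv [-1.175  1.256 -1.257] F [ 0.4 -0.   0.2] gap 0.0603 q [-7.600e-02  1.530e-01  1.802e+00  1.000e-03  1.184e+00  1.559e+00]
t 11.92 tcp [0.5011 0.0464 0.0784] rv [-1.18   1.259 -1.257] F [-0.4 -0.1 -1.7] gap 0.0598 q [-7.900e-02  1.560e-01  1.805e+00 -1.000e-03  1.182e+00  1.558e+00]
[0.50308503 0.04465966]
turn [ 0.    -0.003 -0.001] shift cm [ 0.2  -0.17 -8.44]
```

View pics/f1.png

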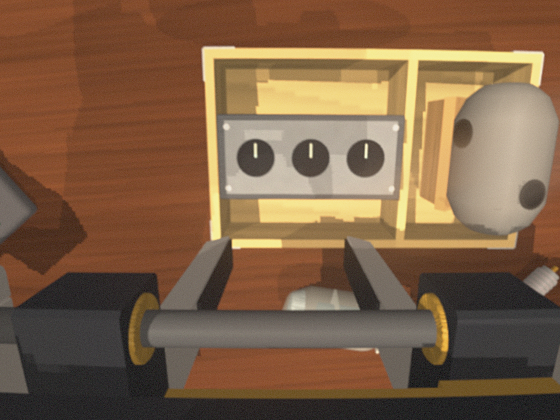

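Request:
jog_arm(commands=[[0,0,0,0.2,-0.15,-2,0.36],[0,0,0,0.2,-0.15,-4,0.36],[0,0,0,0.2,-0.15,-5.5,0.36],[0,0,0,0.2,-0.15,-6.5,0.36],[0,0,0,0.2,-0.15,-6.5,0.36]])

```text
clock: 12.38
tool_pos: [0.5001, 0.0425, 0.0105]
ee_rot: [-1.184, 1.268, -1.256]
ft_force: [-0.1, -0.3, 0.3]
finger_gap: 0.0599
```

```bash
python3 - <<'E'
from wf import *
s=st()
b=tray(-.046,.012);print(b);go([*b,-.006],tool(-.067-np.pi/2))
p=optics.get_image("wrist");cv2.imwrite("pics/f2.png",p["pixels"])
p=optics.get_image("side");cv2.imwrite("pics/f3.png",cv2.resize(p["pixels"][150:320,180:380],None,fx=4,fy=3.5,interpolation=cv2.INTER_CUBIC));st()
E
```

```text
t 12.38 tcp [0.5001 0.0425 0.0105] rv [-1.184  1.268 -1.256] F [-0.1 -0.3  0.3] gap 0.0599 q [-0.087  0.259  1.847 -0.002  1.046  1.555]
[0.50308503 0.04465966]
turn [ 0.001 -0.011  0.003] shift cm [ 0.3   0.21 -1.65]
t 12.48 tcp [0.5026 0.0428 0.0131] rv [-1.18   1.263 -1.258] F [1.2 1.  0.8] gap 0.0599 q [-8.600e-02  2.560e-01  1.844e+00 -1.000e-03  1.047e+00  1.555e+00]
```

View pics/f2.png

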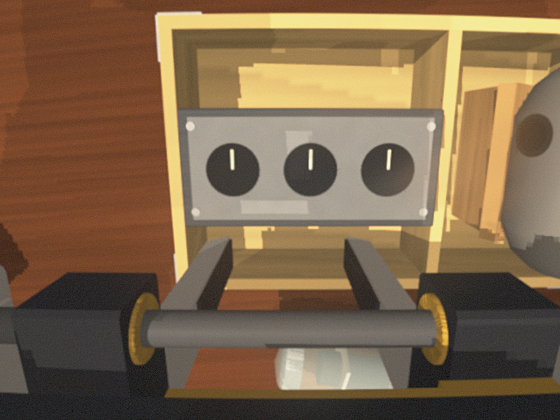

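View pics/f3.png

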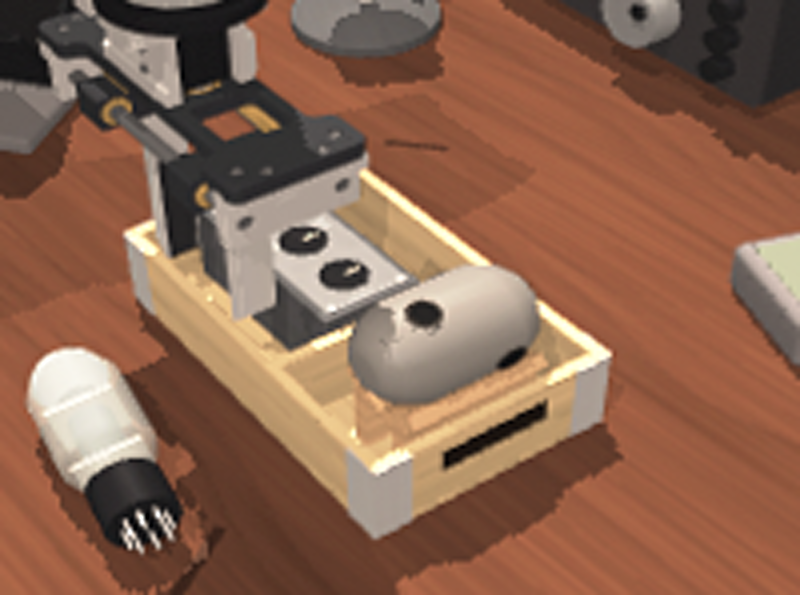

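Request:
jog_arm(commands=[[0,0,0,0.05,0.15,-1,0.36],[0,0,0,0.05,0.15,-1.9,0.36],[0,0,0,0.6,0.12,-1.9,0.36],[0,0,0,1.2,0.08,-1.9,0.36],[0,0,0,1.8,0.04,-1.9,0.36]])

```text
clock: 12.9
tool_pos: [0.5198, 0.0434, -0.0064]
ee_rot: [-1.182, 1.265, -1.257]
ft_force: [-2.6, 0.6, -2.0]
finger_gap: 0.0603
```

```bash
python3 - <<'E'
from wf import *
s=st()
b=tray(-.003,.012);print(b);go([*b,-.006],tool(-.067-np.pi/2))
E
```

```text
t 12.9 tcp [ 0.5198  0.0434 -0.0064] rv [-1.182  1.265 -1.257] F [-2.6  0.6 -2. ] gap 0.0603 q [-8.200e-02  3.210e-01  1.808e+00 -1.000e-03  1.021e+00  1.558e+00]
[0.54598855 0.04178081]
turn [ 0.001 -0.008  0.002] shift cm [ 2.62 -0.16  0.04]
```

Pushing with ~2.6 N; continue to the wall.

Request:
jog_arm(commands=[[0,-0.008,0,0.7,-0.05,0,0.36],[0,-0.008,0,1.3,-0.09,0,0.36],[0,-0.008,0,1.8,-0.12,0,0.36],[0,-0.008,0,2.1,-0.14,0,0.36],[0,-0.008,0,2.3,-0.15,0,0.36]])

```text
clock: 13.32
tool_pos: [0.5433, 0.0418, -0.0063]
ee_rot: [-1.176, 1.26, -1.26]
ft_force: [-1.6, 0.1, -0.7]
finger_gap: 0.0601
```

Request:
jog_arm(commands=[[0,0,0,0.15,0,0,0.36],[0,0,0,0.3,0,0,0.36],[0,0,0,0.45,0,0,0.36]])

```text
clock: 13.57
tool_pos: [0.5448, 0.0419, -0.0067]
ee_rot: [-1.181, 1.264, -1.257]
ft_force: [-11.0, -0.1, 7.4]
finger_gap: 0.0603
```

```bash
python3 - <<'E'
from wf import *
s=st()
b=tray(-.003,.012);print(b);go([*b,-.006],tool(-.067-np.pi/2))
E
```

```text
t 13.57 tcp [ 0.5448  0.0419 -0.0067] rv [-1.181  1.264 -1.257] F [-11.   -0.1   7.4] gap 0.0603 q [-8.100e-02  3.650e-01  1.747e+00 -1.000e-03  1.036e+00  1.559e+00]
[0.54598855 0.04178081]
turn [ 0.001 -0.007  0.002] shift cm [ 0.12 -0.01  0.07]
```

Request:
jog_arm(commands=[[0,0,0,0.2,0,0,0.36],[0,0,0,-1.2,0.05,0,0.36],[0,0,0,-2.4,0.1,2,0.36],[0,0,0,-2.4,0.1,6,0.3],[0,0,0,-2.4,0.1,10,0.2]])

```text
clock: 13.98
tool_pos: [0.5196, 0.043, 0.0934]
ee_rot: [-1.183, 1.266, -1.256]
ft_force: [1.2, 0.2, -1.0]
finger_gap: 0.069
```

```bash
python3 - <<'E'
from wf import *
s=st()
p=optics.get_image("wrist");cv2.imwrite("pics/f4.png",p["pixels"])
# predicted tuner corners when at wall
print([proj(p,[*tray(x,y),.060])[0].round(0).tolist() for x,y in[(.061,.061),(.061,-.061),(.005,-.061),(.005,.061)]])
print([proj(p,[*tray(x,y),.052])[0].round(0).tolist() for x,y in[(.061,.063),(.061,-.063),(-.061,-.063),(-.061,.063)]])
E
```

```text
t 13.98 tcp [0.5196 0.043  0.0934] rv [-1.183  1.266 -1.256] F [ 1.2  0.2 -1. ] gap 0.069 q [-8.300e-02  1.790e-01  1.744e+00 -1.000e-03  1.227e+00  1.557e+00]
[[211.0, 89.0], [393.0, 88.0], [388.0, 171.0], [215.0, 171.0]]
[[211.0, 90.0], [392.0, 89.0], [382.0, 254.0], [219.0, 255.0]]
```

View pics/f4.png

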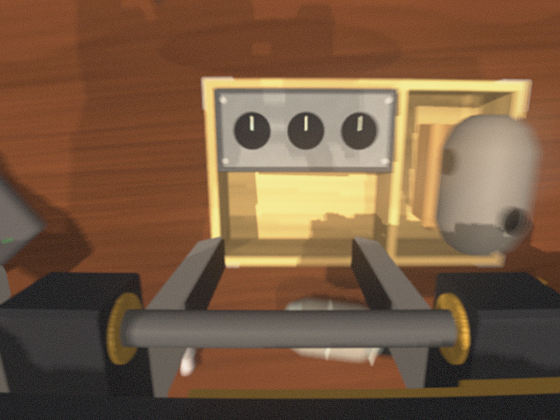

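```bash
cat > bat.py <<'E'
from h import *
YB=.606
def Rb(yaw=YB,th=np.radians(30)):
    c,s=np.cos(yaw),np.sin(yaw);Z=np.array([[c,-s,0],[s,c,0],[0,0,1]])
    return Z@np.array([[np.cos(th),0,-np.sin(th)],[0,1,0],[np.sin(th),0,np.cos(th)]])
def Mb(Rm): # tool matrix gripping along battery axis, jaw = -bat y
    x=-Rm[:,1];y=-Rm[:,2];return np.c_[x,y,np.cross(x,y)]
L=.036
E
python3 - <<'E' 2>/dev/null | tail -12
from bat import *
import fit3 as F
from scipy.optimize import least_squares
for c in("t","s","ts"):
    q=least_squares(lambda v:F.f([v[0],v[1],.0773,YB],c),[.54,.34]);print(c,q.x.round(4),np.abs(q.fun).mean())
C=np.array([q.x[0],q.x[1],.0773]);Rm=Rb();M=Mb(Rm);print(M.round(3))
for h in(.16,.068):
    tip=C+Rm@[0,0,h-.0575];t=tip+L*M[:,1];print(h,"tip",tip.round(4),"tcp",t.round(4));go(t,M)
E
```

```text
charger front corners top z.014 [[0.5148, 0.2631, 0.014], [0.4595, 0.3454, 0.014], [0.6371, 0.346, 0.014]]
[[0.457, 0.341, 0.014], [0.5133, 0.2617, 0.014], [0.6336, 0.3461, 0.014]]
t [0.5428 0.3403] 0.3244690040576259
s [0.5393 0.3421] 0.5543919673372368
ts [0.5409 0.3412] 0.6405571641019217
[[ 0.57   0.411  0.712]
 [-0.822  0.285  0.493]
 [-0.    -0.866  0.5  ]]
0.16 tip [0.4988 0.312  0.1661] tcp [0.5136 0.3222 0.1349]
turn [ 0.14  -0.503  0.66 ] shift cm [-1.47 27.98  3.09]
0.068 tip [0.5366 0.3382 0.0864] tcp [0.5514 0.3484 0.0552]
turn [ 0.14  -0.503  0.66 ] shift cm [ 2.31 30.6  -4.88]
```

Request:
jog_arm(commands=[[0.02,-0.08,0.1,-1,4,2,0.1],[0.04,-0.16,0.21,-1.5,8,4,0.1],[0.065,-0.24,0.31,-2,12,6,0.1],[0.09,-0.32,0.42,-2,16,6,0.1],[0.11,-0.4,0.53,-2,20,6,0.1]])

```text
clock: 14.45
tool_pos: [0.5115, 0.2344, 0.1689]
ee_rot: [-1.02, 0.687, -0.984]
ft_force: [0.3, 0.2, 0.2]
finger_gap: 0.0845
```

```bash
python3 - <<'E'
from bat import *
st();C=np.array([.541,.3412,.0773]);Rm=Rb();M=Mb(Rm);h=.16;go(C+Rm@[0,0,h-.0575]+L*M[:,1],M)
E
```

```text
t 14.45 tcp [0.5115 0.2344 0.1689] rv [-1.02   0.687 -0.984] F [0.3 0.2 0.2] gap 0.0845 q [ 0.196 -0.112  1.943  0.146  0.933  1.279]
turn [ 0.036 -0.124  0.174] shift cm [ 0.22  8.78 -3.41]
```

Request:
jog_arm(commands=[[0.018,-0.06,0.09,0.1,3.5,0,0.1],[0.036,-0.124,0.174,0.2,7,0,0.1],[0.036,-0.124,0.174,0.2,8.8,-1,0.1],[0.036,-0.124,0.174,0.2,8.8,-3,0.1],[0.036,-0.124,0.174,0.2,8.8,-3.4,0.1]])

```text
clock: 14.87
tool_pos: [0.5122, 0.3232, 0.1332]
ee_rot: [-0.963, 0.503, -0.87]
ft_force: [-1.5, 0.2, -0.5]
finger_gap: 0.0844
```

```bash
python3 - <<'E'
from bat import *
p=optics.get_image("side");cv2.imwrite("pics/g1.png",cv2.resize(p["pixels"][50:210,100:280],None,fx=4,fy=3.5,interpolation=cv2.INTER_CUBIC))
p=optics.get_image("wrist");cv2.imwrite("pics/g2.png",p["pixels"])
s=st();C=np.array([.541,.3412,.0773]);Rm=Rb();M=Mb(Rm);h=.16;go(C+Rm@[0,0,h-.0575]+L*M[:,1],M)
print("tops",[proj(p,C+Rm@[a*.027,b*.032,.0575])[0].round(0).tolist() for a in(1,-1) for b in(1,-1)])
E
```

```text
t 14.97 tcp [0.5131 0.3223 0.1342] rv [-0.962  0.504 -0.872] F [1.1 0.1 0.4] gap 0.0843 q [ 0.333 -0.037  1.998  0.215  0.685  1.165]
turn [ 0.    -0.001 -0.   ] shift cm [ 0.06 -0.    0.07]
tops [[238.0, 184.0], [338.0, 184.0], [241.0, 263.0], [336.0, 263.0]]
```

View pics/g1.png

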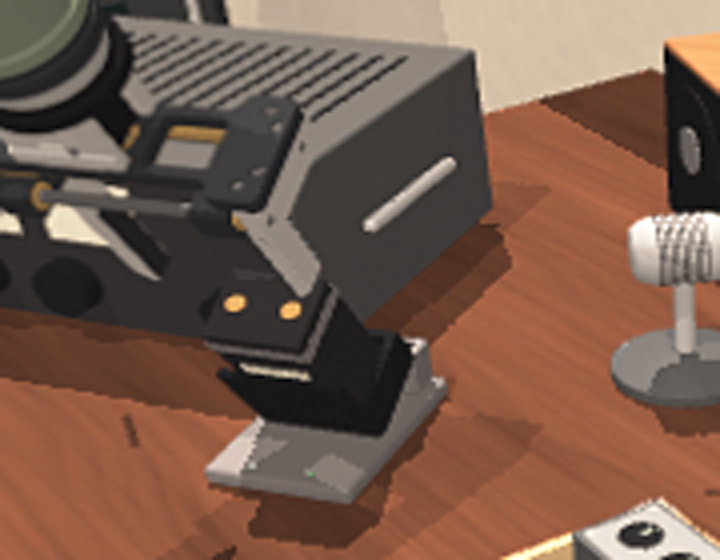

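View pics/g2.png

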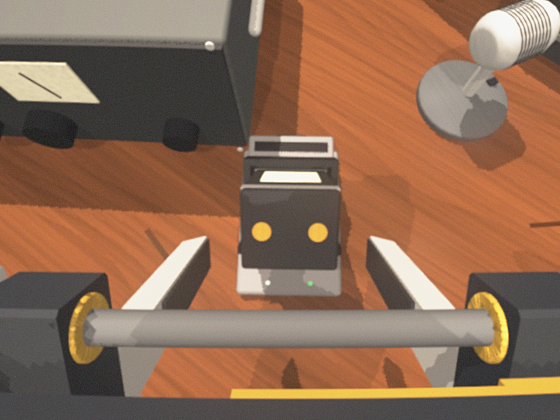

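Request:
jog_arm(commands=[[0,0,0,0.85,0.57,-1.7,0.1],[0,0,0,1.7,1.15,-3.4,0.1],[0,0,0,2.5,1.72,-5.1,0.1],[0,0,0,3.3,2.3,-6.8,0.1],[0,0,0,3.85,2.62,-7.9,0.1]])

```text
clock: 15.38
tool_pos: [0.5537, 0.3483, 0.0556]
ee_rot: [-0.961, 0.503, -0.874]
ft_force: [-0.4, 0.3, -0.3]
finger_gap: 0.0848
```

```bash
python3 - <<'E'
from bat import *
p=optics.get_image("wrist");cv2.imwrite("pics/g3.png",p["pixels"])
s=st();C=np.array([.541,.3412,.0773]);Rm=Rb();M=Mb(Rm);h=.068;go(C+Rm@[0,0,h-.0575]+L*M[:,1],M)
E
```

```text
t 15.43 tcp [0.553  0.3479 0.0536] rv [-0.963  0.505 -0.873] F [ 0.4 -0.9 -1.6] gap 0.0849 q [0.358 0.196 1.946 0.254 0.505 1.132]
turn [ 0.001 -0.001  0.001] shift cm [-0.15  0.05  0.16]
```

View pics/g3.png

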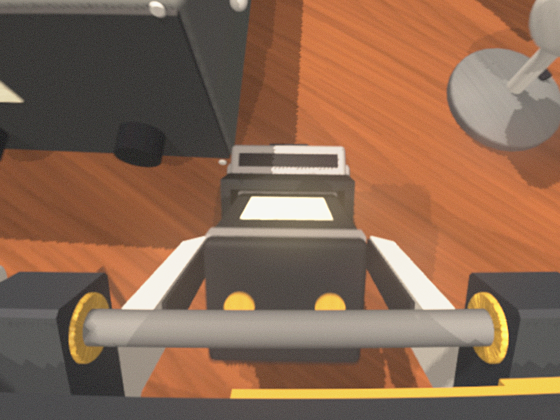

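Request:
jog_arm(commands=[[0,0,0,-0.2,0.15,0.15,0.1],[0,0,0,-0.2,0.15,0.15,0.3],[0,0,0,-0.2,0.15,0.15,0.5],[0,0,0,-0.2,0.15,0.15,0.6],[0,0,0,-0.2,0.15,0.15,0.6]], grip_force=45)

```text
clock: 15.85
tool_pos: [0.5522, 0.3493, 0.0569]
ee_rot: [-0.961, 0.503, -0.875]
ft_force: [-0.6, -1.9, 3.8]
finger_gap: 0.0636
```

Request:
jog_arm(commands=[[0,0,0,0,0,0,0.6],[0,0,0,0,0,0,0.6]], grip_force=45)

```text
clock: 16.02
tool_pos: [0.5521, 0.3492, 0.0571]
ee_rot: [-0.961, 0.503, -0.875]
ft_force: [1.9, 0.3, -2.4]
finger_gap: 0.0638
```

```bash
python3 - <<'E'
from bat import *
st()
E
```

```text
t 16.02 tcp [0.5521 0.3492 0.0571] rv [-0.961  0.503 -0.875] F [ 1.9  0.3 -2.4] gap 0.0638 q [0.362 0.188 1.947 0.248 0.506 1.142]
```

Request:
jog_arm(commands=[[0,0,0,-0.41,-0.29,0.87,0.6],[0,0,0,-0.95,-0.66,2,0.6],[0,0,0,-1.65,-1.14,3.46,0.6],[0,0,0,-2.47,-1.71,5.2,0.6],[0,0,0,-3.3,-2.28,6.93,0.6]])

```text
clock: 16.43
tool_pos: [0.5179, 0.3261, 0.126]
ee_rot: [-0.962, 0.504, -0.874]
ft_force: [0.0, -0.6, -4.3]
finger_gap: 0.064
```

```bash
python3 - <<'E'
from bat import *
st()
p=optics.get_image("side");cv2.imwrite("pics/g4.png",cv2.resize(p["pixels"][50:210,100:280],None,fx=4,fy=3.5,interpolation=cv2.INTER_CUBIC))
p=optics.get_image("wrist");cv2.imwrite("pics/g5.png",p["pixels"])
E
```

```text
t 16.43 tcp [0.5179 0.3261 0.126 ] rv [-0.962  0.504 -0.874] F [ 0.  -0.6 -4.3] gap 0.064 q [ 0.339 -0.011  1.993  0.214  0.663  1.17 ]
```

View pics/g4.png

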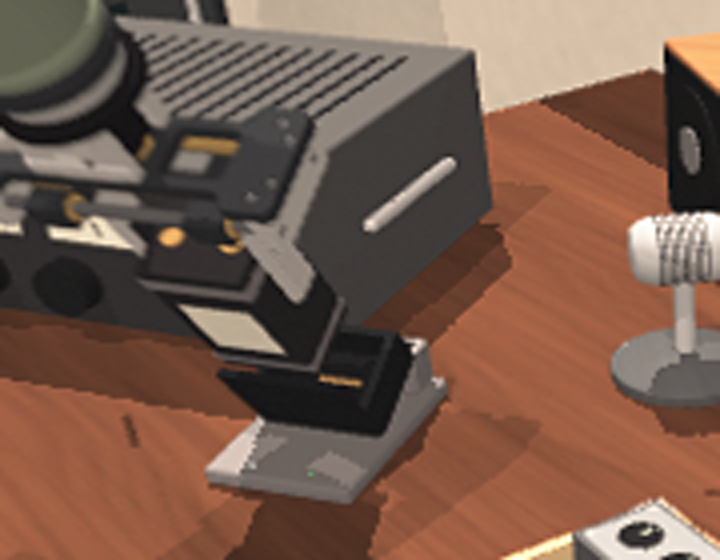

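View pics/g5.png

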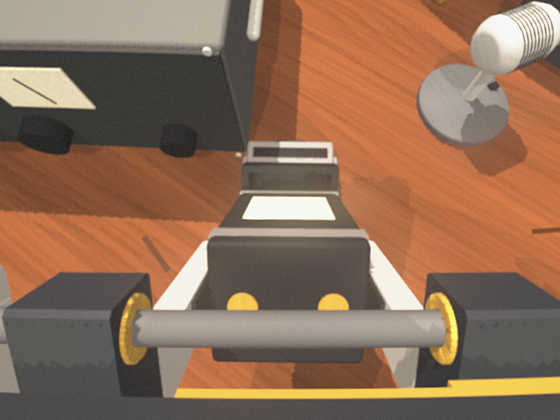

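```bash
python3 - <<'E'
from bat import *
b=tray(-.028,.035);print(b);go([*b,.14],tool(-.067))
E
```

```text
[0.52258449 0.06640296]
turn [-0.473  0.271  0.877] shift cm [  0.36 -26.01   1.16]
```

Request:
jog_arm(commands=[[0,0,0,-1.4,-1,2.8,0.6],[-0.03,0.02,0.06,-2,-3.5,4.5,0.6],[-0.08,0.045,0.15,-2,-6.5,4.5,0.6],[-0.13,0.075,0.24,-2,-9.5,4,0.6],[-0.18,0.103,0.333,-2,-12.5,4,0.6]])

```text
clock: 16.95
tool_pos: [0.4969, 0.2, 0.1661]
ee_rot: [-1.222, 0.34, -0.571]
ft_force: [-0.5, 0.5, -5.7]
finger_gap: 0.0638
```

```bash
python3 - <<'E'
from bat import *
st();b=tray(-.028,.035);go([*b,.14],tool(-.067))
E
```

```text
t 16.95 tcp [0.4969 0.2    0.1661] rv [-1.222  0.34  -0.571] F [-0.5  0.5 -5.7] gap 0.0638 q [ 0.068 -0.096  1.913  0.242  1.085  0.591]
turn [-0.289  0.163  0.539] shift cm [  2.57 -13.36  -2.61]
```

Request:
jog_arm(commands=[[-0.05,0.03,0.1,0.5,-2.7,0,0.6],[-0.11,0.06,0.2,1,-5.4,0,0.6],[-0.16,0.09,0.3,1.5,-8,0,0.6],[-0.22,0.122,0.4,2,-10.7,0,0.6],[-0.27,0.152,0.5,2.57,-13.4,0,0.6]])

```text
clock: 17.37
tool_pos: [0.5223, 0.0647, 0.1641]
ee_rot: [-1.552, 0.075, -0.085]
ft_force: [0.9, 0.4, -5.1]
finger_gap: 0.0639
```

```bash
python3 - <<'E'
from bat import *
st();b=tray(-.028,.035);go([*b,.11],tool(-.067))
E
```

```text
t 17.37 tcp [0.5223 0.0647 0.1641] rv [-1.552  0.075 -0.085] F [ 0.9  0.4 -5.1] gap 0.0639 q [-0.054  0.102  1.677  0.018  1.357  0.044]
turn [-0.017  0.007  0.035] shift cm [ 0.02  0.17 -5.41]
```

Request:
jog_arm(commands=[[-0.017,0.007,0.035,0,0.15,-1,0.6],[-0.017,0.007,0.035,0,0.15,-2.5,0.6],[-0.017,0.007,0.035,0,0.15,-4,0.6],[-0.017,0.007,0.035,0,0.15,-5.4,0.6],[-0.017,0.007,0.035,0,0.15,-5.4,0.6]])

```text
clock: 17.78
tool_pos: [0.5179, 0.067, 0.1043]
ee_rot: [-1.569, 0.06, -0.044]
ft_force: [-0.8, 0.1, -5.6]
finger_gap: 0.0636
```

```bash
python3 - <<'E'
from bat import *
p=optics.get_image("side");cv2.imwrite("pics/h1.png",cv2.resize(p["pixels"][120:320,160:380],None,fx=3.6,fy=3,interpolation=cv2.INTER_CUBIC))
p=optics.get_image("wrist");cv2.imwrite("pics/h2.png",p["pixels"])
q=optics.get_image("top");cv2.imwrite("pics/h3.png",cv2.resize(q["pixels"][160:260,220:350],None,fx=6,fy=6,interpolation=cv2.INTER_CUBIC))
s=st();b=tray(-.028,.035);go([*b,.11],tool(-.067))
print("tuner",[proj(p,[*tray(x,y),.060])[0].round(0).tolist() for x,y in[(.061,.061),(.061,-.061),(.005,-.061),(.005,.061)]])
print("bay",[proj(p,[*tray(x,y),.052])[0].round(0).tolist() for x,y in[(.061,.063),(.061,-.063),(-.061,-.063),(-.061,.063)]])
E
```

```text
t 17.93 tcp [0.522  0.0666 0.1094] rv [-1.57   0.053 -0.051] F [-0.4 -0.2 -4.7] gap 0.064 q [-3.800e-02  1.640e-01  1.725e+00  1.000e-03  1.253e+00  2.800e-02]
turn [-0.001 -0.001 -0.001] shift cm [ 0.06 -0.02  0.06]
tuner [[413.0, 180.0], [400.0, 325.0], [333.0, 326.0], [338.0, 180.0]]
bay [[410.0, 176.0], [397.0, 322.0], [255.0, 322.0], [251.0, 176.0]]
```

View pics/h1.png

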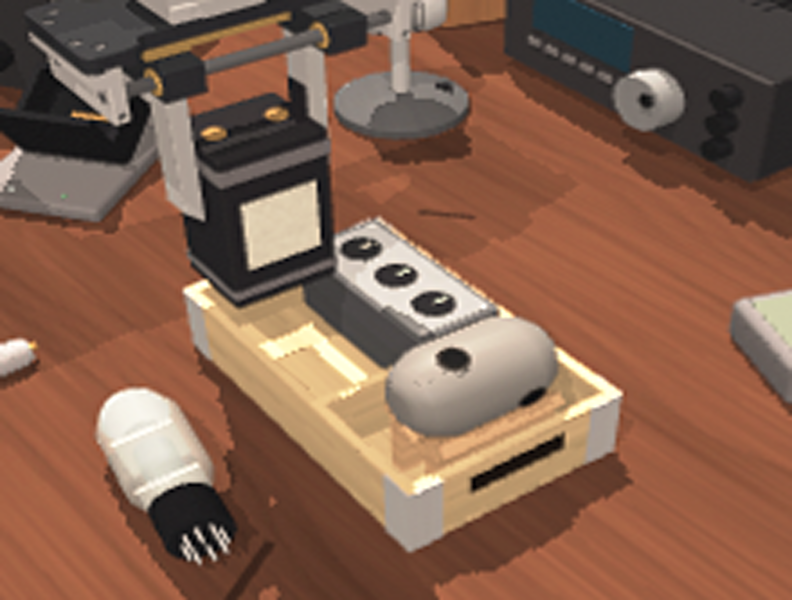

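View pics/h2.png

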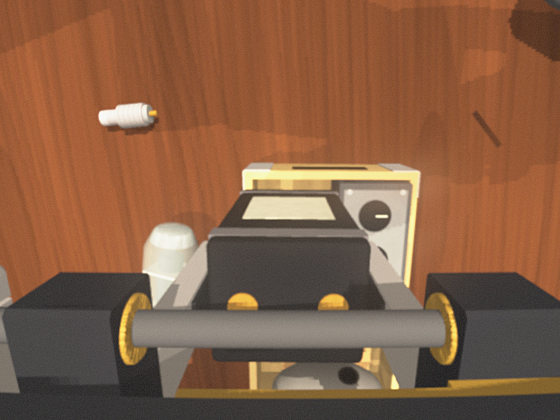

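View pics/h3.png

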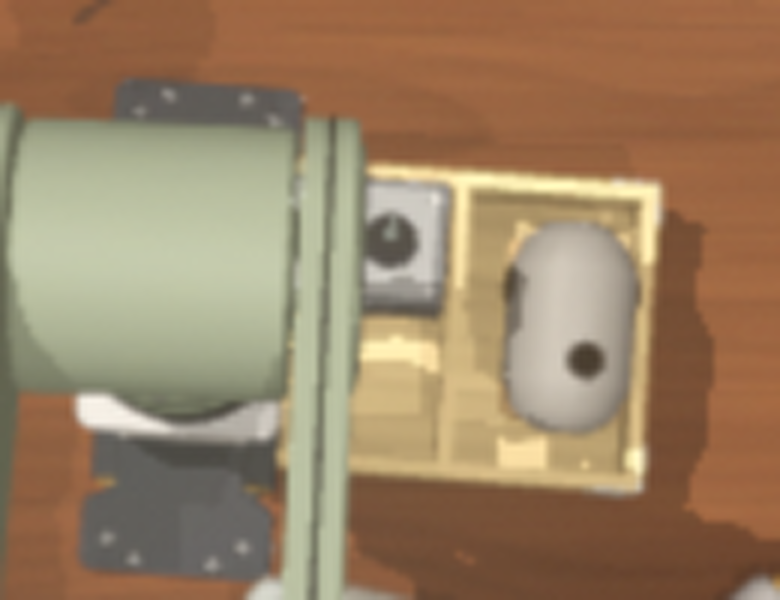

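```bash
cat >> h.py <<'E'
def tobay(X):
    c,s=np.cos(PSI),np.sin(PSI);d=np.array(X[:2])-TR;return np.array([c*d[0]+s*d[1],-s*d[0]+c*d[1]-.0415])
E
python3 - <<'E'
from bat import *
p=optics.get_image("wrist");i=p["pixels"][160:250,200:430];cv2.imwrite("pics/h4.png",cv2.resize(i,None,fx=3.4,fy=3.4,interpolation=cv2.INTER_CUBIC))
s=st()
for z in(.072,.077,.082): print(z,[tobay(atz(p,192,c,z)).round(4).tolist() for c in(241,342)])
print("rim inner +y z.052 row 176:",tobay(atz(p,180,300,.052)))
E
```

```text
t 17.98 tcp [0.5228 0.0665 0.1103] rv [-1.57   0.051 -0.053] F [-0.1 -0.8 -3.7] gap 0.064 q [-0.038  0.164  1.724  0.     1.253  0.028]
0.072 [[-0.0636, 0.0535], [0.01, 0.0535]]
0.077 [[-0.0629, 0.0544], [0.0092, 0.0544]]
0.082 [[-0.0622, 0.0554], [0.0084, 0.0554]]
rim inner +y z.052 row 176: [-0.02000871  0.05918476]
```

View pics/h4.png

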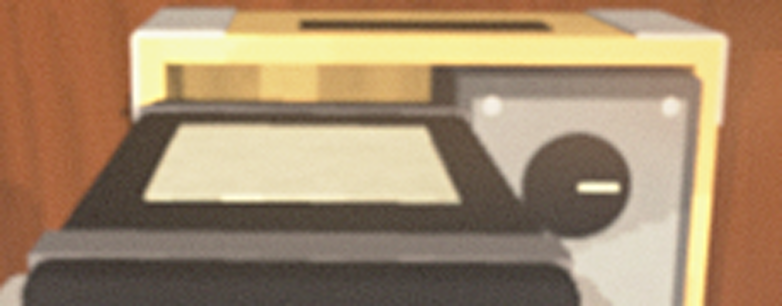

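Request:
jog_arm(commands=[[0,0,0,0.1,0,-1,0.6],[0,0,0,0.1,0,-1.8,0.6],[0,0,0,0.1,0,-2.4,0.6],[0,0,0,0.1,0,-2.8,0.6],[0,0,0,0.1,0,-2.8,0.6]])

```text
clock: 18.4
tool_pos: [0.5224, 0.0665, 0.0807]
ee_rot: [-1.57, 0.054, -0.051]
ft_force: [-0.1, -0.2, -5.0]
finger_gap: 0.0637
```

```bash
python3 - <<'E'
from bat import *
p=optics.get_image("wrist");i=p["pixels"][160:250,200:430];cv2.imwrite("pics/h5.png",cv2.resize(i,None,fx=3.4,fy=3.4,interpolation=cv2.INTER_CUBIC))
p=optics.get_image("side");cv2.imwrite("pics/h6.png",cv2.resize(p["pixels"][140:300,180:340],None,fx=4.5,fy=3.7,interpolation=cv2.INTER_CUBIC))
s=st();b=tray(-.027,.035);go([*b,.082],tool(-.067))
E
```

```text
t 18.5 tcp [0.5235 0.0665 0.0819] rv [-1.57   0.052 -0.053] F [ 0.9 -0.4 -4.9] gap 0.0636 q [-3.800e-02  1.990e-01  1.746e+00  1.000e-03  1.196e+00  2.800e-02]
turn [-0.  0. -0.] shift cm [ 0.   -0.02  0.01]
```

View pics/h5.png

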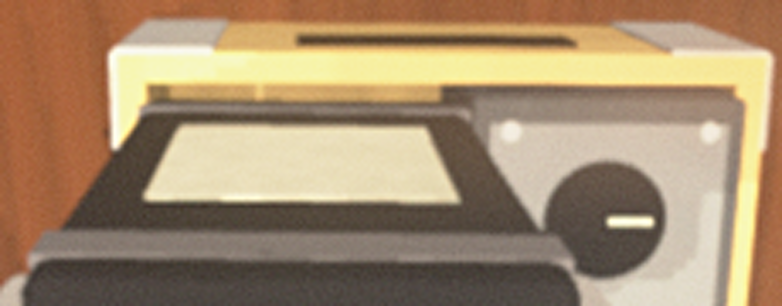

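View pics/h6.png

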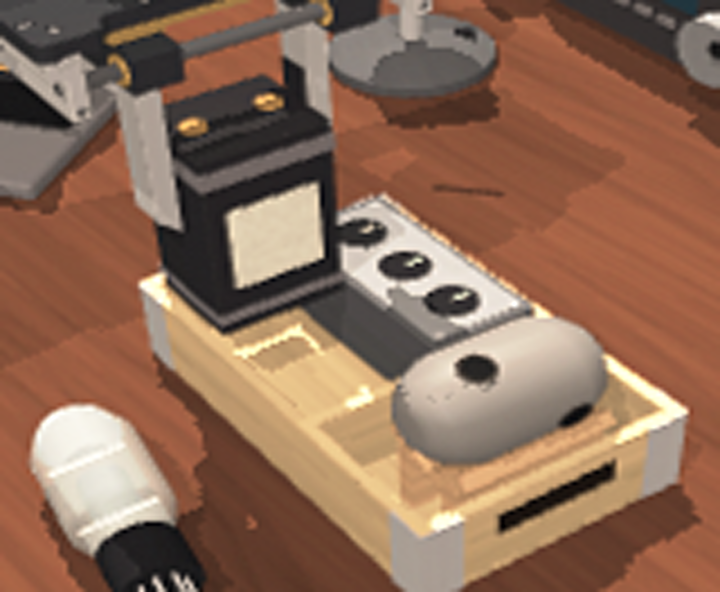

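```bash
python3 - <<'E'
from bat import *
p=optics.get_image("side")
for z in(.045,.055,.065,.075):
    print(z,[((proj(p,[*tray(x,y),z])[0]-[180,140]+.5)*[4.5,3.7]).round(0).tolist() for x,y in[(-.059,.006),(.005,.006),(-.059,.060)]])
for z in (.15,.16,.17,.18):
    print(z,[((proj(p,[*tray(x,y),z])[0]-[180,140]+.5)*[4.5,3.7]).round(0).tolist() for x,y in[(-.059,.006),(.005,.006),(-.059,.060),(.005,.06)]])
E
```

```text
0.045 [[230.0, 350.0], [351.0, 302.0], [170.0, 296.0]]
0.055 [[228.0, 336.0], [350.0, 288.0], [168.0, 282.0]]
0.065 [[226.0, 322.0], [349.0, 275.0], [165.0, 269.0]]
0.075 [[224.0, 308.0], [348.0, 261.0], [163.0, 255.0]]
0.15 [[207.0, 194.0], [340.0, 148.0], [142.0, 142.0], [272.0, 100.0]]
0.16 [[205.0, 177.0], [339.0, 131.0], [139.0, 126.0], [270.0, 84.0]]
0.17 [[202.0, 161.0], [338.0, 115.0], [137.0, 110.0], [268.0, 68.0]]
0.18 [[200.0, 143.0], [337.0, 98.0], [134.0, 93.0], [267.0, 52.0]]
```

Request:
jog_arm(commands=[[0,0,0,0.1,0,-0.3,0.6],[0,0,0,0.1,0,-0.6,0.6],[0,0,0,0.1,0,-0.9,0.6]])

```text
clock: 18.8
tool_pos: [0.524, 0.0666, 0.073]
ee_rot: [-1.57, 0.053, -0.052]
ft_force: [-3.9, 0.2, -2.1]
finger_gap: 0.0641
```

Request:
jog_arm(commands=[[0,0,0,0,0,-0.3,0.6],[0,0,0,0,0,-0.6,0.6]])

```text
clock: 18.97
tool_pos: [0.524, 0.0666, 0.0667]
ee_rot: [-1.57, 0.053, -0.052]
ft_force: [-1.0, -0.1, -3.1]
finger_gap: 0.0638
```

```bash
python3 - <<'E'
from bat import *
s=st();b=tray(-.026,.035);go([*b,.06],tool(-.067))
p=optics.get_image("wrist");i=p["pixels"][160:250,200:430];cv2.imwrite("pics/h7.png",cv2.resize(i,None,fx=3.4,fy=3.4,interpolation=cv2.INTER_CUBIC));st()
E
```

```text
t 18.97 tcp [0.524  0.0666 0.0667] rv [-1.57   0.053 -0.052] F [-1.  -0.1 -3.1] gap 0.0638 q [-3.800e-02  2.200e-01  1.756e+00  1.000e-03  1.166e+00  2.800e-02]
turn [-0.001 -0.001 -0.001] shift cm [ 0.06 -0.04 -0.67]
t 19.02 tcp [0.5239 0.0666 0.066 ] rv [-1.57   0.053 -0.052] F [-0.5  1.2 -5.4] gap 0.0636 q [-3.800e-02  2.210e-01  1.757e+00  1.000e-03  1.164e+00  2.800e-02]
```

View pics/h7.png

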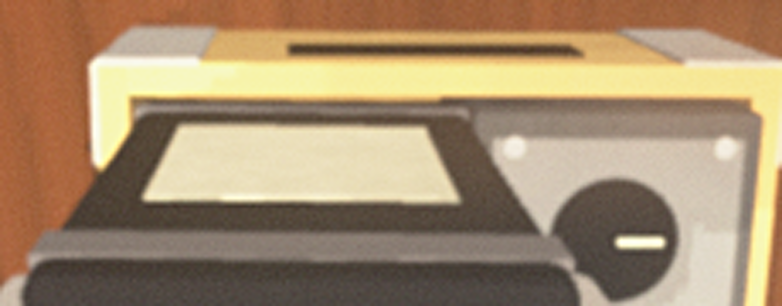

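Request:
jog_arm(commands=[[0,0,0,0,0,-0.5,0.6],[0,0,0,0,0,-1,0.6],[0,0,0,0,0,-1.5,0.6],[0,0,0,0,0,-2,0.6]])

```text
clock: 19.35
tool_pos: [0.524, 0.0666, 0.0454]
ee_rot: [-1.57, 0.053, -0.052]
ft_force: [-2.4, -1.4, -3.0]
finger_gap: 0.064
```

```bash
python3 - <<'E'
from bat import *
s=st()
E
```

```text
t 19.35 tcp [0.524  0.0666 0.0454] rv [-1.57   0.053 -0.052] F [-2.4 -1.4 -3. ] gap 0.064 q [-3.800e-02  2.490e-01  1.771e+00  1.000e-03  1.122e+00  2.800e-02]
```

Sliding in freely. Continue to the floor in small steps.

Request:
jog_arm(commands=[[0,0,0,0,0,-0.3,0.6],[0,0,0,0,0,-0.6,0.6]])

```text
clock: 19.52
tool_pos: [0.524, 0.0665, 0.0388]
ee_rot: [-1.57, 0.053, -0.052]
ft_force: [-2.5, -0.1, -2.7]
finger_gap: 0.0637
```

Request:
jog_arm(commands=[[0,0,0,0,0,-0.2,0.6],[0,0,0,0,0,-0.4,0.6]])

```text
clock: 19.68
tool_pos: [0.524, 0.0665, 0.0344]
ee_rot: [-1.57, 0.053, -0.052]
ft_force: [-2.6, -0.1, -3.4]
finger_gap: 0.0635
```

Request:
jog_arm(commands=[[0,0,0,0,0,-0.2,0.6],[0,0,0,0,0,-0.4,0.6]])

```text
clock: 19.85
tool_pos: [0.5242, 0.0666, 0.0337]
ee_rot: [-1.57, 0.054, -0.05]
ft_force: [-13.6, 0.9, 29.6]
finger_gap: 0.064
```

Request:
jog_arm(commands=[[0,0,0,0,0,-0.15,0.6],[0,0,0,0,0,-0.3,0.6]])

```text
clock: 20.02
tool_pos: [0.5242, 0.0666, 0.0337]
ee_rot: [-1.57, 0.054, -0.049]
ft_force: [-13.1, 0.5, 24.4]
finger_gap: 0.0639
```

Request:
jog_arm(commands=[[0,0,0,-0.05,0,0.08,0.6],[0,0,0,-0.03,0.2,0.08,0.6],[0,0,0,-0.02,0.4,0.08,0.6]])

```text
clock: 20.27
tool_pos: [0.5244, 0.0697, 0.0346]
ee_rot: [-1.572, 0.053, -0.05]
ft_force: [-3.3, -5.7, 0.1]
finger_gap: 0.0639
```

Request:
jog_arm(commands=[[0,0,0,0,0.15,0,0.6],[0,0,0,0,0.3,0,0.6]])

```text
clock: 20.43
tool_pos: [0.5244, 0.0697, 0.0347]
ee_rot: [-1.579, 0.051, -0.048]
ft_force: [-2.2, -11.2, 1.6]
finger_gap: 0.0639
```

Request:
jog_arm(commands=[[0.008,0,0,0,-0.02,-0.05,0.6],[0.008,0,0,0,-0.02,-0.12,0.6],[0.008,0,0,0,-0.02,-0.12,0.6]], grip_force=10)

```text
clock: 20.68
tool_pos: [0.5245, 0.0694, 0.0339]
ee_rot: [-1.571, 0.052, -0.048]
ft_force: [-4.5, -1.0, 2.8]
finger_gap: 0.064
```

```bash
python3 - <<'E'
from bat import *
s=st();print(tobay(s["tool_pos"]));print(np.round(R.from_rotvec(s["ee_rot"]).as_matrix(),3))
E
```

```text
t 20.68 tcp [0.5245 0.0694 0.0339] rv [-1.571  0.052 -0.048] F [-4.5 -1.   2.8] gap 0.064 q [-0.032  0.269  1.774 -0.     1.101  0.032]
[-0.0263106   0.03810698]
[[ 0.998 -0.003  0.064]
 [-0.064 -0.     0.998]
 [-0.003 -1.    -0.   ]]
```

Request:
jog_arm(commands=[[0,0,0,0,0,0,0.2],[0,0,0,0,0,0,0.1],[0,0,0,0,0,0,0.1],[0,0,0,0,0,3,0.1],[0,0,0,0,0,7,0.1]])

```text
clock: 21.1
tool_pos: [0.5213, 0.0697, 0.1009]
ee_rot: [-1.57, 0.058, -0.042]
ft_force: [0.4, -0.3, 0.1]
finger_gap: 0.0846
```

```bash
python3 - <<'E'
from bat import *
s=st()
p=optics.get_image("wrist");cv2.imwrite("pics/i1.png",p["pixels"])
p=optics.get_image("side");cv2.imwrite("pics/i2.png",cv2.resize(p["pixels"][140:300,180:340],None,fx=4.5,fy=3.7,interpolation=cv2.INTER_CUBIC))
s=st();go([.434,-.303,.13],tool(-.145))
E
```

```text
t 21.1 tcp [0.5213 0.0697 0.1009] rv [-1.57   0.058 -0.042] F [ 0.4 -0.3  0.1] gap 0.0846 q [-0.032  0.181  1.725  0.     1.247  0.032]
t 21.2 tcp [0.5314 0.0696 0.1111] rv [-1.57  0.04 -0.06] F [ 0.8 -0.5  0.5] gap 0.0846 q [-0.031  0.172  1.712  0.     1.244  0.032]
turn [ 0.001  0.013 -0.082] shift cm [ -9.74 -37.26   1.89]
```

View pics/i1.png

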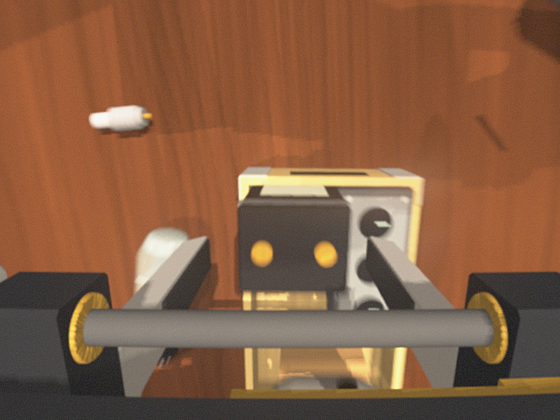

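View pics/i2.png

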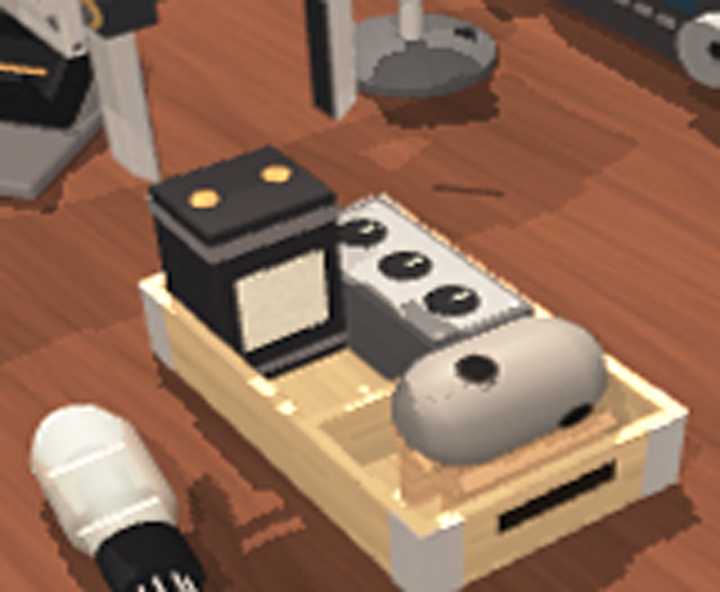

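Request:
jog_arm(commands=[[0,0,0,-2,-4,2.5,0.1],[0,0,-0.03,-3,-8,3,0.1],[0,0,-0.05,-4,-12,3,0.1],[0,0,-0.08,-5,-16,3,0.1],[0,0,-0.08,-6,-20,3,0.1]])

```text
clock: 21.62
tool_pos: [0.4741, -0.1241, 0.142]
ee_rot: [-1.569, 0.099, -0.126]
ft_force: [-0.0, -0.8, 0.1]
finger_gap: 0.0846
```

Request:
jog_arm(commands=[[0,0,0,-1,-4,0,0.1],[0,0,0,-2,-8,0,0.1],[0,0,0,-3,-12,0,0.1],[0,0,0,-4,-16,-1,0.1],[0,0,0,-4.2,-17.7,-2,0.1]])

```text
clock: 22.03
tool_pos: [0.432, -0.3069, 0.123]
ee_rot: [-1.574, 0.1, -0.131]
ft_force: [0.2, -0.0, -1.2]
finger_gap: 0.085
```

```bash
cat > mf.py <<'E'
from h import *
from fit2 import hullmask,B,rz
from scipy.optimize import minimize
def mfit(x0,name="wrist"):
    p=optics.get_image(name);cv2.imwrite("pics/m_last.png",p["pixels"])
    r=models.silhouettes(p,"meter_centre")
    if not r: print("none");return
    b=r[0]["pixels"].astype(np.float32)
    md=lambda v:B@rz(v[2]).T+[v[0],v[1],.0475]
    f=lambda v:1-np.minimum(hullmask(p,md(v)),b).sum()/np.maximum(hullmask(p,md(v)),b).sum()
    x0=np.array(x0);q=minimize(f,x0,method="Nelder-Mead",options=dict(initial_simplex=np.vstack([x0,x0+np.diag([.005,.005,.05])])))
    print("meter",np.round(q.x,4),round(q.fun,3),"conf",r[0]["conf"]);return p
E
python3 - <<'E'
from mf import *
s=st();optics.get_image("top");st();p=mfit([.434,-.303,-.145]);cv2.imwrite("pics/j1.png",p["pixels"])
go([.434,-.303,.12],tool(-.145))
print([proj(p,np.array([.434,-.303,.095])+rz(-.145)@[a*.032,b*.035,0])[0].round(0).tolist() for a in(1,-1) for b in(1,-1)])
E
```

```text
t 22.03 tcp [ 0.432  -0.3069  0.123 ] rv [-1.574  0.1   -0.131] F [ 0.2 -0.  -1.2] gap 0.085 q [-0.787  0.14   1.723  0.009  1.259 -0.643]
t 22.08 tcp [ 0.4306 -0.3071  0.1202] rv [-1.572  0.104 -0.13 ] F [-1.  -1.2 -0.7] gap 0.0843 q [-0.789  0.144  1.724  0.008  1.258 -0.643]
meter [ 0.4333 -0.3059 -0.1555] 0.021 conf 0.9
turn [0.001 0.016 0.001] shift cm [ 0.25 -0.11 -0.1 ]
[[339.0, 164.0], [336.0, 260.0], [245.0, 165.0], [248.0, 261.0]]
```

View pics/j1.png

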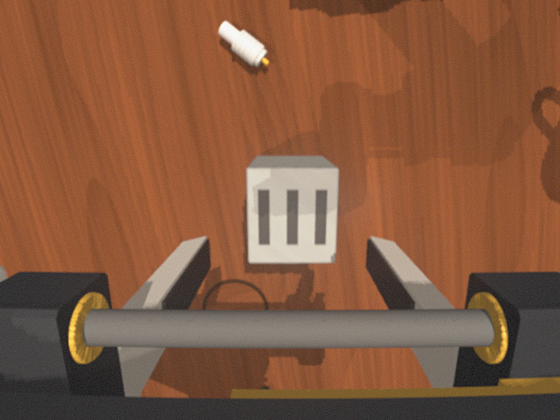

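Request:
jog_arm(commands=[[0,0.016,-0.008,0.27,0.15,0,0.1],[0,0.016,-0.008,0.27,0.15,-2,0.1],[0,0.016,-0.008,0.27,0.15,-4.5,0.1],[0,0.016,-0.008,0.27,0.15,-7,0.1],[0,0.016,-0.008,0.27,0.15,-8.7,0.1]])

```text
clock: 22.6
tool_pos: [0.4347, -0.2979, 0.0326]
ee_rot: [-1.568, 0.119, -0.119]
ft_force: [-0.3, 0.2, -0.9]
finger_gap: 0.0846
```

```bash
python3 - <<'E'
from mf import *
s=st();p=mfit([.434,-.303,-.145]);cv2.imwrite("pics/j2.png",p["pixels"]);s=st()
go([.4333,-.3055,.033],tool(-.15))
E
```

```text
t 22.6 tcp [ 0.4347 -0.2979  0.0326] rv [-1.568  0.119 -0.119] F [-0.3  0.2 -0.9] gap 0.0846 q [-0.765  0.265  1.783 -0.     1.094 -0.613]
meter [ 0.4342 -0.3011 -0.1475] 0.266 conf 0.77
t 22.7 tcp [ 0.4328 -0.2964  0.0312] rv [-1.564  0.123 -0.116] F [-0.1  0.8  0.2] gap 0.0846 q [-0.765  0.266  1.784 -0.     1.097 -0.613]
turn [-0.004 -0.004  0.002] shift cm [ 0.05 -0.91  0.18]
```

View pics/j2.png

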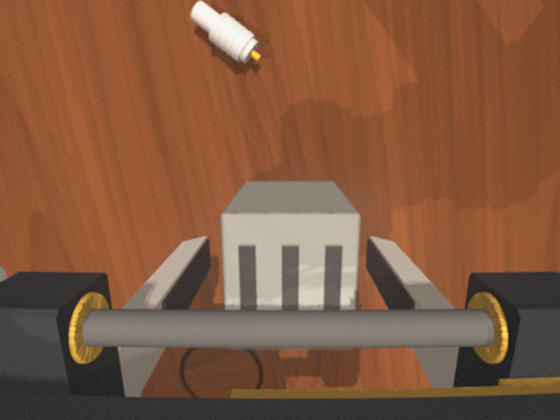

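Request:
jog_arm(commands=[[-0.004,-0.004,0,0.05,-0.8,0.2,0.1],[-0.004,-0.004,0,0.05,-0.8,0.2,0.1],[-0.004,-0.004,0,0.05,-0.8,0.2,0.1]])

```text
clock: 22.95
tool_pos: [0.4349, -0.3056, 0.0352]
ee_rot: [-1.57, 0.117, -0.121]
ft_force: [0.5, -0.2, -0.7]
finger_gap: 0.0849
```

Request:
jog_arm(commands=[[0,0,0,0,0,0,0.3],[0,0,0,0,0,0,0.6],[0,0,0,0,0,0,0.6],[0,0,0,0,0,0,0.6],[0,0,0,0,0,0,0.6]], grip_force=40)

```text
clock: 23.37
tool_pos: [0.4349, -0.3059, 0.0359]
ee_rot: [-1.571, 0.117, -0.122]
ft_force: [-2.0, 1.4, 4.1]
finger_gap: 0.0637
```

```bash
python3 - <<'E'
from mf import *
s=st();M=R.from_rotvec(s["ee_rot"]).as_matrix();print(M.round(3))
p=optics.get_image("wrist");cv2.imwrite("pics/j3.png",p["pixels"])
E
```

```text
t 23.37 tcp [ 0.4349 -0.3059  0.0359] rv [-1.571  0.117 -0.122] F [-2.   1.4  4.1] gap 0.0637 q [-7.750e-01  2.660e-01  1.773e+00 -1.000e-03  1.098e+00 -6.230e-01]
[[ 0.988  0.003  0.151]
 [-0.151 -0.004  0.988]
 [ 0.003 -1.    -0.003]]
```

View pics/j3.png

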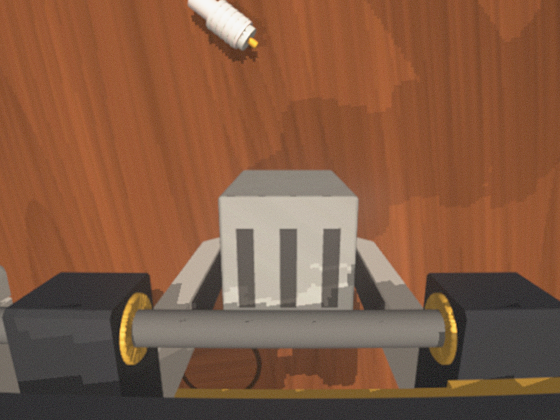

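Request:
jog_arm(commands=[[0,0,0,0,0,0.5,0.6],[0,0,0,0,0,2,0.6],[0,0,0,0,0,5,0.6],[0,0,0,0,0,9,0.6],[0,0,0,0,0,13,0.6]])

```text
clock: 23.83
tool_pos: [0.4332, -0.304, 0.1647]
ee_rot: [-1.567, 0.12, -0.118]
ft_force: [1.1, -0.7, -4.4]
finger_gap: 0.0634
```

```bash
python3 - <<'E'
from mf import *
s=st();b=tray(-.0265,-.027);go([*b,.165],tool(-.066))
E
```

```text
t 23.83 tcp [ 0.4332 -0.304   0.1647] rv [-1.567  0.12  -0.118] F [ 1.1 -0.7 -4.4] gap 0.0634 q [-0.775  0.116  1.659 -0.     1.368 -0.623]
turn [-0.001 -0.001  0.086] shift cm [8.680e+00 3.084e+01 3.000e-02]
```

Request:
jog_arm(commands=[[0,0,0.02,1.1,4,0.5,0.6],[0,0,0.04,2.2,8,1,0.6],[0,0,0.06,3.3,12,1,0.6],[0,0,0.086,4.4,16,1,0.6],[0,0,0.086,5.5,20,1,0.6]])

```text
clock: 24.25
tool_pos: [0.4872, -0.1027, 0.1738]
ee_rot: [-1.568, 0.054, -0.05]
ft_force: [0.4, 0.2, -4.3]
finger_gap: 0.0637
```

```bash
python3 - <<'E'
from mf import *
s=st();b=tray(-.0265,-.027);go([*b,.165],tool(-.066))
E
```

```text
t 24.25 tcp [ 0.4872 -0.1027  0.1738] rv [-1.568  0.054 -0.05 ] F [ 0.4  0.2 -4.3] gap 0.0637 q [-3.820e-01  4.200e-02  1.720e+00  1.000e-03  1.383e+00 -3.170e-01]
turn [-0.002 -0.003 -0.   ] shift cm [ 3.28 10.72 -0.88]
```

Request:
jog_arm(commands=[[0,0,0,1.2,4,0,0.6],[0,0,0,2.4,8,0,0.6],[0,0,0,3.3,10.5,0,0.6],[0,0,0,3.3,10.5,-0.8,0.6],[0,0,0,3.3,10.5,-0.8,0.6]])

```text
clock: 24.67
tool_pos: [0.5183, 0.0042, 0.1632]
ee_rot: [-1.568, 0.055, -0.043]
ft_force: [0.1, -0.8, -4.4]
finger_gap: 0.0638
```

```bash
python3 - <<'E'
from mf import *
s=st();optics.get_image("top")
p=optics.get_image("wrist");cv2.imwrite("pics/k1.png",p["pixels"])
p=optics.get_image("side");cv2.imwrite("pics/k2.png",cv2.resize(p["pixels"][110:300,170:340],None,fx=4.5,fy=3.1,interpolation=cv2.INTER_CUBIC))
s=st();b=tray(-.0265,-.027);go([*b,.13],tool(-.066))
E
```

```text
t 24.67 tcp [0.5183 0.0042 0.1632] rv [-1.568  0.055 -0.043] F [ 0.1 -0.8 -4.4] gap 0.0638 q [-1.600e-01  9.900e-02  1.681e+00  1.000e-03  1.369e+00 -9.800e-02]
t 24.82 tcp [0.5192 0.0016 0.1649] rv [-1.569  0.056 -0.049] F [ 0.4  0.9 -3.5] gap 0.0637 q [-1.65e-01  9.70e-02  1.68e+00  1.00e-03  1.37e+00 -9.80e-02]
turn [-0.002 -0.005  0.001] shift cm [ 0.07  0.29 -3.49]
```

View pics/k1.png

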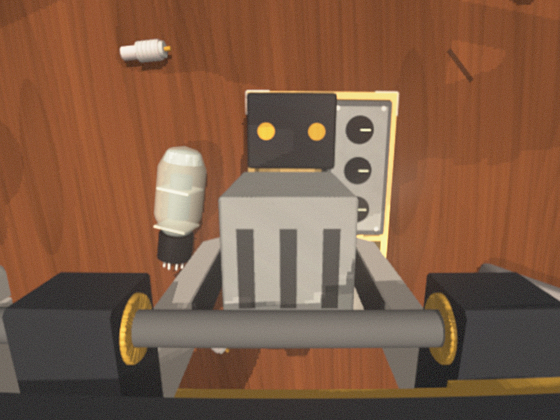

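View pics/k2.png

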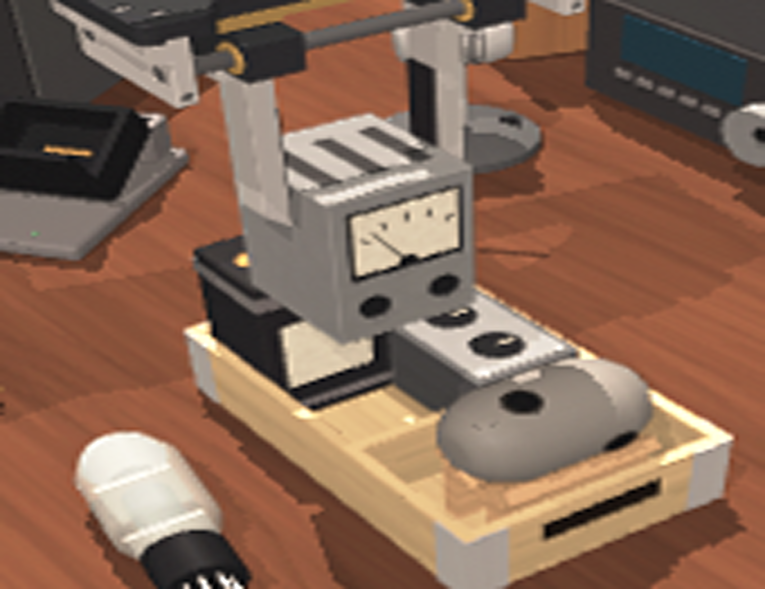

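```bash
python3 - <<'E'
from mf import *
p=optics.get_image("wrist");i=p["pixels"][85:265,215:405];cv2.imwrite("pics/k3.png",cv2.resize(i,None,fx=4,fy=3.3,interpolation=cv2.INTER_CUBIC))
s=st();print("tool bay",tobay(s["tool_pos"]))
print("meter edge",[tobay(atz(p,173,c,s["tool_pos"][2]-.036)).round(4) for c in(239,338)])
print("bat -y top edge",[tobay(atz(p,168,c,.121)).round(4) for c in(249,335)],"bat +y top edge",[tobay(atz(p,94,c,.121)).round(4) for c in(249,335)])
E
```

```text
t 24.87 tcp [0.5196 0.0012 0.1653] rv [-1.569  0.056 -0.05 ] F [ 0.3  0.  -4.3] gap 0.0639 q [-1.650e-01  9.700e-02  1.679e+00  1.000e-03  1.370e+00 -9.800e-02]
tool bay [-0.02660957 -0.03021448]
meter edge [array([-0.0629,  0.0025]), array([0.0078, 0.0025])]
bat -y top edge [array([-0.0566,  0.0051]), array([0.0066, 0.0051])] bat +y top edge [array([-0.0554,  0.0573]), array([0.0051, 0.0573])]
```

View pics/k3.png

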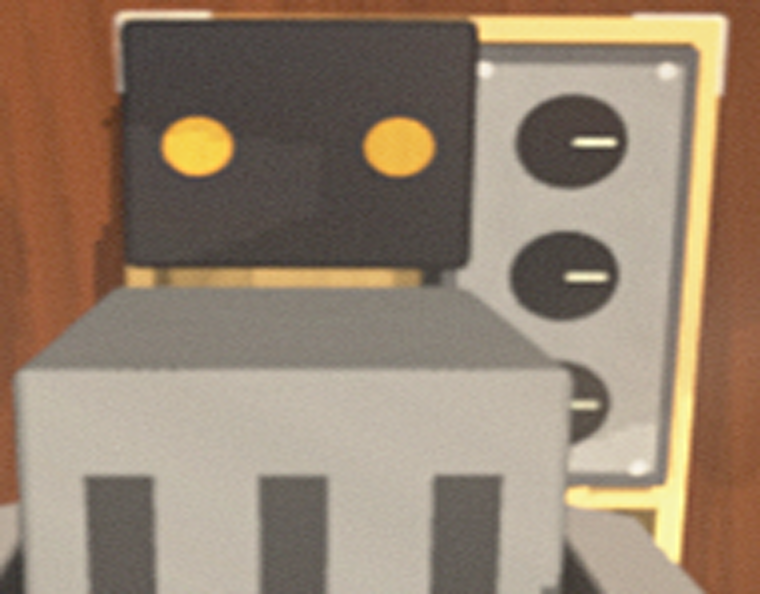

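Request:
jog_arm(commands=[[0,0,0,0.07,0.26,0,0.6],[0,0,0,0.07,0.26,-1,0.6],[0,0,0,0.07,0.26,-2,0.6],[0,0,0,0.07,0.26,-2.8,0.6],[0,0,0,0.07,0.26,-2.8,0.6]])

```text
clock: 25.28
tool_pos: [0.5178, 0.0039, 0.1342]
ee_rot: [-1.568, 0.061, -0.046]
ft_force: [-0.8, -1.0, -4.4]
finger_gap: 0.0638
```

```bash
python3 - <<'E'
from mf import *
s=st();optics.get_image("top");s=st();go([*tray(-.026,-.0275),.10],tool(-.066));print(tobay(s["tool_pos"]))
E
```

```text
t 25.28 tcp [0.5178 0.0039 0.1342] rv [-1.568  0.061 -0.046] F [-0.8 -1.  -4.4] gap 0.0638 q [-1.610e-01  1.270e-01  1.713e+00  1.000e-03  1.312e+00 -9.300e-02]
t 25.33 tcp [0.5184 0.0038 0.1352] rv [-1.568  0.06  -0.047] F [-0.  -0.8 -4.5] gap 0.0635 q [-1.600e-01  1.260e-01  1.711e+00  1.000e-03  1.312e+00 -9.300e-02]
turn [-0.002 -0.008  0.002] shift cm [ 0.19  0.01 -3.52]
[-0.02793921 -0.02769793]
```

Request:
jog_arm(commands=[[-0.002,-0.006,0,0.17,0.02,-1,0.6],[-0.002,-0.006,0,0.17,0.02,-2,0.6],[-0.002,-0.006,0,0.17,0.02,-3,0.6],[-0.002,-0.006,0,0.17,0.02,-3.4,0.6],[-0.002,-0.006,0,0.17,0.02,-3.4,0.6]])

```text
clock: 25.75
tool_pos: [0.5188, 0.0041, 0.0996]
ee_rot: [-1.57, 0.058, -0.049]
ft_force: [0.4, -0.3, -4.4]
finger_gap: 0.0642
```

```bash
python3 - <<'E'
from mf import *
s=st();p=optics.get_image("wrist");i=p["pixels"][85:265,215:405];cv2.imwrite("pics/k4.png",cv2.resize(i,None,fx=4,fy=3.3,interpolation=cv2.INTER_CUBIC))
p=optics.get_image("side");cv2.imwrite("pics/k5.png",cv2.resize(p["pixels"][130:300,180:340],None,fx=4.8,fy=3.5,interpolation=cv2.INTER_CUBIC))
s=st();go([*tray(-.026,-.0275),.10],tool(-.066));print(tobay(s["tool_pos"]))
E
```

```text
t 25.75 tcp [0.5188 0.0041 0.0996] rv [-1.57   0.058 -0.049] F [ 0.4 -0.3 -4.4] gap 0.0642 q [-0.159  0.164  1.748 -0.     1.236 -0.091]
t 25.85 tcp [0.5197 0.0041 0.1008] rv [-1.57   0.056 -0.05 ] F [-1. -1. -4.] gap 0.0637 q [-0.159  0.163  1.746 -0.     1.236 -0.091]
turn [-0.001 -0.004  0.002] shift cm [ 0.07 -0.02 -0.08]
[-0.026687   -0.02734992]
```

View pics/k4.png

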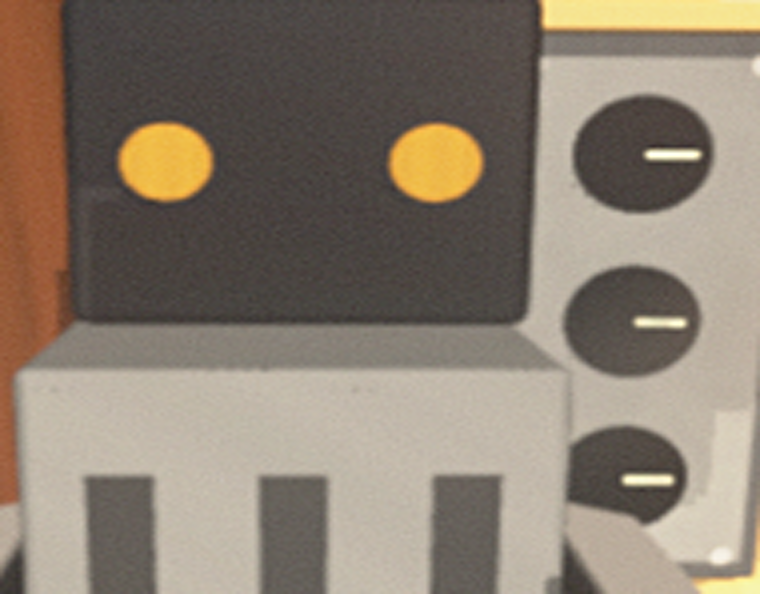

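View pics/k5.png

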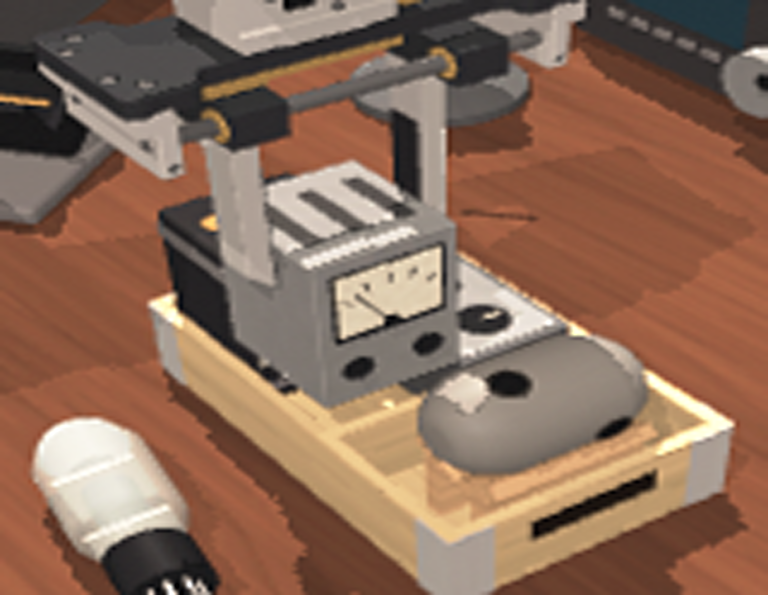

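Request:
jog_arm(commands=[[0,-0.003,0,0.06,0,-0.4,0.6],[0,-0.003,0,0.06,0,-0.8,0.6],[0,-0.003,0,0.06,0,-1.1,0.6]])

```text
clock: 26.1
tool_pos: [0.5217, 0.0035, 0.0955]
ee_rot: [-1.571, 0.052, -0.054]
ft_force: [-17.3, -1.0, 40.5]
finger_gap: 0.0637
```

Request:
jog_arm(commands=[[0,0,0,0,0,-0.4,0.6],[0,0,0,0,0,-0.8,0.6]])

```text
clock: 26.27
tool_pos: [0.522, 0.0032, 0.0951]
ee_rot: [-1.572, 0.052, -0.053]
ft_force: [-24.6, 0.6, 54.9]
finger_gap: 0.0633
```

Request:
jog_arm(commands=[[0,0,0,0,0,0.4,0.6],[0,0,0,0,0.05,0.4,0.6],[0,0,0,-0.2,0.06,0.4,0.6],[0,0,0,-0.2,0.06,0.4,0.6]])

```text
clock: 26.6
tool_pos: [0.5195, 0.0038, 0.0984]
ee_rot: [-1.572, 0.052, -0.053]
ft_force: [1.0, -1.2, -3.0]
finger_gap: 0.0637
```

```bash
python3 - <<'E'
from mf import *
s=st();p=optics.get_image("wrist");i=p["pixels"][85:265,215:405];cv2.imwrite("pics/k6.png",cv2.resize(i,None,fx=4,fy=3.3,interpolation=cv2.INTER_CUBIC))
p=optics.get_image("side");cv2.imwrite("pics/k7.png",cv2.resize(p["pixels"][130:300,180:340],None,fx=4.8,fy=3.5,interpolation=cv2.INTER_CUBIC))
s=st();go([*tray(-.028,-.0275),.098],tool(-.066));print(tobay(s["tool_pos"]))
E
```

```text
t 26.6 tcp [0.5195 0.0038 0.0984] rv [-1.572  0.052 -0.053] F [ 1.  -1.2 -3. ] gap 0.0637 q [-0.158  0.162  1.752 -0.002  1.226 -0.091]
t 26.7 tcp [0.5192 0.0038 0.0979] rv [-1.572  0.053 -0.052] F [ 0.8 -2.1 -2.1] gap 0.0638 q [-0.158  0.163  1.752 -0.002  1.227 -0.091]
turn [ 0.002 -0.001  0.001] shift cm [-0.08  0.02  0.01]
[-0.02717589 -0.02766996]
```

View pics/k6.png

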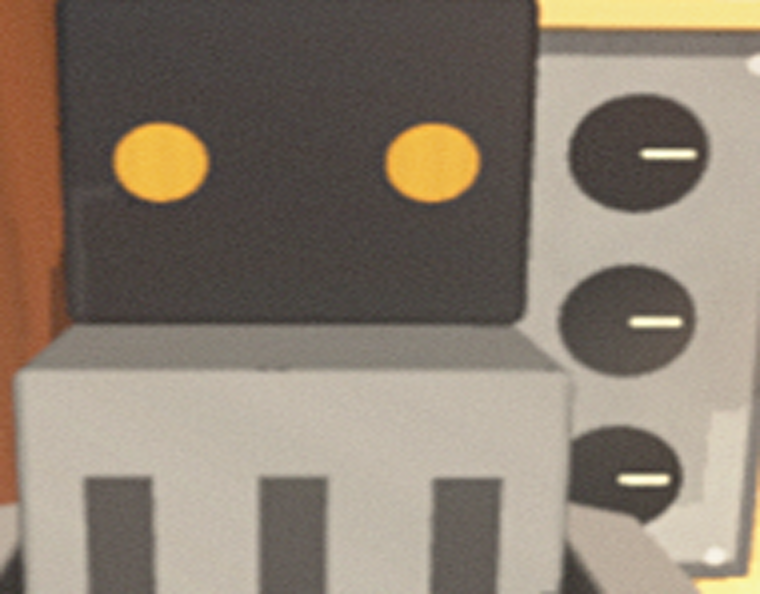

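View pics/k7.png

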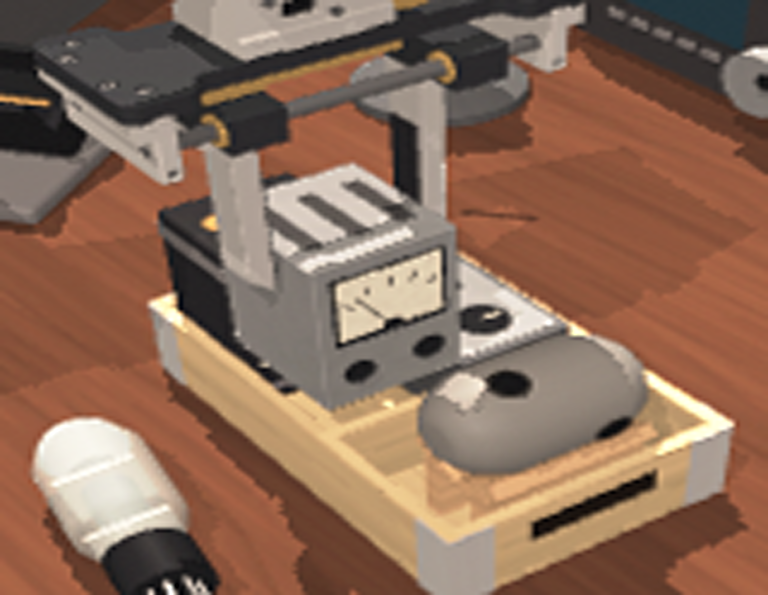

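Request:
jog_arm(commands=[[0.002,0,0,-0.05,-0.02,-0.2,0.6],[0.002,0,0,-0.05,-0.02,-0.5,0.6],[0.002,0,0,-0.05,-0.02,-0.7,0.6]])

```text
clock: 26.95
tool_pos: [0.5178, 0.0037, 0.0897]
ee_rot: [-1.569, 0.055, -0.05]
ft_force: [-0.6, -1.2, -2.9]
finger_gap: 0.064
```

```bash
python3 - <<'E'
from mf import *
s=st();print(tobay(s["tool_pos"]),s["ft_torque"])
E
```

```text
t 26.95 tcp [0.5178 0.0037 0.0897] rv [-1.569  0.055 -0.05 ] F [-0.6 -1.2 -2.9] gap 0.064 q [-0.16   0.172  1.761  0.     1.212 -0.094]
[-0.02854543 -0.0279115 ] [-0.27846718 -0.07272389 -0.02716564]
```

Request:
jog_arm(commands=[[0,0,0,0,0,-0.25,0.6],[0,0,0,0,0,-0.5,0.6]])

```text
clock: 27.12
tool_pos: [0.5179, 0.0036, 0.0841]
ee_rot: [-1.569, 0.055, -0.05]
ft_force: [0.2, -1.5, -2.8]
finger_gap: 0.0639
```

Request:
jog_arm(commands=[[0,0,0,0,0,-0.25,0.6],[0,0,0,0,0,-0.5,0.6]])

```text
clock: 27.28
tool_pos: [0.5179, 0.0036, 0.0787]
ee_rot: [-1.569, 0.055, -0.05]
ft_force: [-0.2, -0.6, -2.4]
finger_gap: 0.064
```

```bash
python3 - <<'E'
from mf import *
s=st();print(tobay(s["tool_pos"]),s["ft_torque"])
E
```

```text
t 27.28 tcp [0.5179 0.0036 0.0787] rv [-1.569  0.055 -0.05 ] F [-0.2 -0.6 -2.4] gap 0.064 q [-0.16   0.186  1.77   0.     1.189 -0.094]
[-0.02846284 -0.02793994] [-0.27319208 -0.12065631  0.01018749]
```

It has entered between wall, tuner, battery and divider. Lowering on to the floor (expected near z = 0.042).

Request:
jog_arm(commands=[[0,0,0,0,0,-0.6,0.6],[0,0,0,0,0,-1.2,0.6],[0,0,0,0,0,-1.8,0.6],[0,0,0,0,0,-2.4,0.6]])

```text
clock: 27.62
tool_pos: [0.5179, 0.0036, 0.054]
ee_rot: [-1.569, 0.055, -0.05]
ft_force: [0.6, -1.7, -3.0]
finger_gap: 0.0638
```

Request:
jog_arm(commands=[[0,0,0,0,0,-0.3,0.6],[0,0,0,0,0,-0.6,0.6],[0,0,0,0,0,-0.9,0.6]])

```text
clock: 27.87
tool_pos: [0.5179, 0.0036, 0.0447]
ee_rot: [-1.569, 0.055, -0.05]
ft_force: [0.3, -1.8, -3.0]
finger_gap: 0.0632
```

Request:
jog_arm(commands=[[0,0,0,0,0,-0.2,0.6],[0,0,0,0,0,-0.4,0.6]])

```text
clock: 28.03
tool_pos: [0.5179, 0.0033, 0.0416]
ee_rot: [-1.57, 0.055, -0.05]
ft_force: [-5.9, -1.4, 16.1]
finger_gap: 0.0637
```

Floor reached at 0.0416, as expected. Settle, release, rise.

Request:
jog_arm(commands=[[0,0,0,0,0,-0.05,0.6],[0,0,0,0,0,-0.05,0.6]], grip_force=8)

```text
clock: 28.2
tool_pos: [0.518, 0.0033, 0.0416]
ee_rot: [-1.57, 0.055, -0.05]
ft_force: [-1.8, -1.3, 0.7]
finger_gap: 0.064
```

Request:
jog_arm(commands=[[0,0,0,0,0,0,0.2],[0,0,0,0,0,0,0.12],[0,0,0,0,0,0,0.12],[0,0,0,0,0,4,0.12],[0,0,0,0,0,8,0.12]])

```text
clock: 28.62
tool_pos: [0.5148, 0.004, 0.1194]
ee_rot: [-1.568, 0.061, -0.043]
ft_force: [1.6, -1.0, -0.3]
finger_gap: 0.0827
```

Request:
jog_arm(commands=[[0,0,0,-2,-3,4,0.12],[0,0,0,-4,-7,6,0.12],[0,0,0,-6,-11,6,0.12],[0,0,0,-8,-15,6,0.12],[0,0,0,-10,-19,6,0.12]])

```text
clock: 29.03
tool_pos: [0.4263, -0.1646, 0.1807]
ee_rot: [-1.57, 0.058, -0.045]
ft_force: [0.1, 0.1, 0.1]
finger_gap: 0.0823
```

```bash
python3 - <<'E'
from h import *
s=st()
p=optics.get_image("side");cv2.imwrite("pics/z1.png",cv2.resize(p["pixels"][130:300,180:340],None,fx=4.8,fy=3.5,interpolation=cv2.INTER_CUBIC))
q=optics.get_image("top");cv2.imwrite("pics/z2.png",cv2.resize(q["pixels"][160:260,220:350],None,fx=6,fy=6,interpolation=cv2.INTER_CUBIC))
for n,x,y,z in[("meter",-.0285,-.028,.0475+.006),("bat",-.0285,.036,.0635),("tuner",.033,0,.033)]:
    print(n,proj(p,[*tray(x,y),z]),proj(q,[*tray(x,y),z]))
for nm,im in(("side",p),("top",q)):
  for m in ["meter_centre","battery_centre","tuner_centre","insulator_centre"]:
    r=models.landmark_of(im,m);print(nm,m,[(np.round(a["position"][::-1],1).tolist(),round(a["conf"],2)) for a in r[:2]])
def bx(cx,cy,hx,hy,z): return [ (proj(p,[*tray(cx+a*hx,cy+b*hy),z])[0]-[180,130]+.5)*[4.8,3.5] for a,b in((1,1),(1,-1),(-1,-1),(-1,1))]
print("pred side tops: meter",np.round(bx(-.0285,-.028,.032,.035,.101)).tolist(),"bat",np.round(bx(-.0285,.036,.032,.027,.121)).tolist())
E
```

```text
t 29.03 tcp [ 0.4263 -0.1646  0.1807] rv [-1.57   0.058 -0.045] F [0.1 0.1 0.1] gap 0.0823 q [-0.555 -0.052  1.799 -0.004  1.402 -0.489]
meter [[252.7411373  234.08321629]] [[279.83154268 223.4856804 ]]
bat [[235.20363825 212.98884043]] [[255.30888584 221.48220309]]
tuner [[270.47661916 221.5754943 ]] [[270.90701899 200.40478845]]
side meter_centre [([249.9, 233.8], 0.65)]
side battery_centre []
side tuner_centre [([271.4, 221.0], 0.66), ([438.3, 278.5], 0.39)]
side insulator_centre [([293.4, 245.7], 0.76)]
top meter_centre [([277.1, 224.5], 0.94)]
top battery_centre [([255.8, 220.2], 0.67)]
top tuner_centre [([272.5, 200.3], 0.55)]
top insulator_centre [([312.8, 212.9], 0.79)]
pred side tops: meter [[364.0, 246.0], [465.0, 313.0], [324.0, 363.0], [228.0, 291.0]] bat [[288.0, 170.0], [359.0, 216.0], [221.0, 260.0], [154.0, 211.0]]
```

View pics/z1.png

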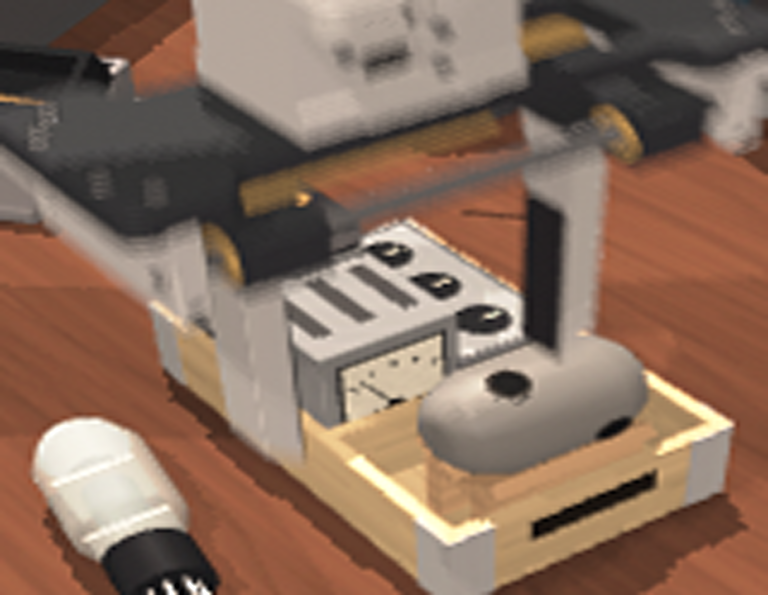

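View pics/z2.png

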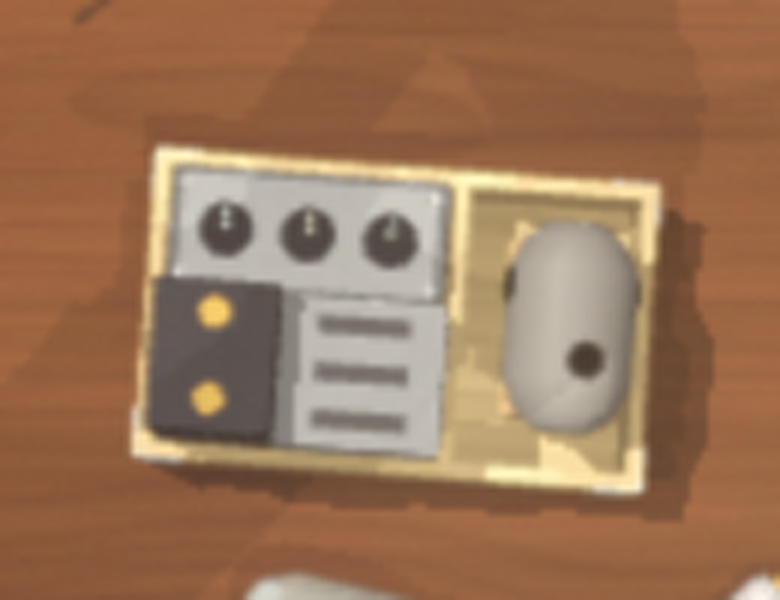

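Request:
jog_arm(commands=[[0,0,0,-1,-4,1,0.12],[0,0,0,-2,-8,2,0.12],[0,0,0,-3,-12,2,0.12],[0,0,0,-4,-16,2,0.12],[0,0,0,-4,-16,2,0.12]])

```text
clock: 29.95
tool_pos: [0.3857, -0.3276, 0.1992]
ee_rot: [-1.572, 0.063, -0.044]
ft_force: [0.3, -0.2, -0.0]
finger_gap: 0.0825
```

```bash
python3 - <<'E'
from h import *
s=st()
p=optics.get_image("side");cv2.imwrite("pics/z3.png",cv2.resize(p["pixels"][130:300,180:340],None,fx=4.8,fy=3.5,interpolation=cv2.INTER_CUBIC))
cv2.imwrite("pics/z4.png",optics.get_image("top")["pixels"])
c,d=ray(p,245.7,293.4)
print("ins side atz .078",tobay(atz(p,245.7,293.4,.078))-[0,-.115])
E
```

```text
t 29.95 tcp [ 0.3857 -0.3276  0.1992] rv [-1.572  0.063 -0.044] F [ 0.3 -0.2 -0. ] gap 0.0825 q [-0.867  0.044  1.665 -0.01   1.44  -0.797]
ins side atz .078 [ 0.00041662 -0.0036895 ]
```

View pics/z3.png

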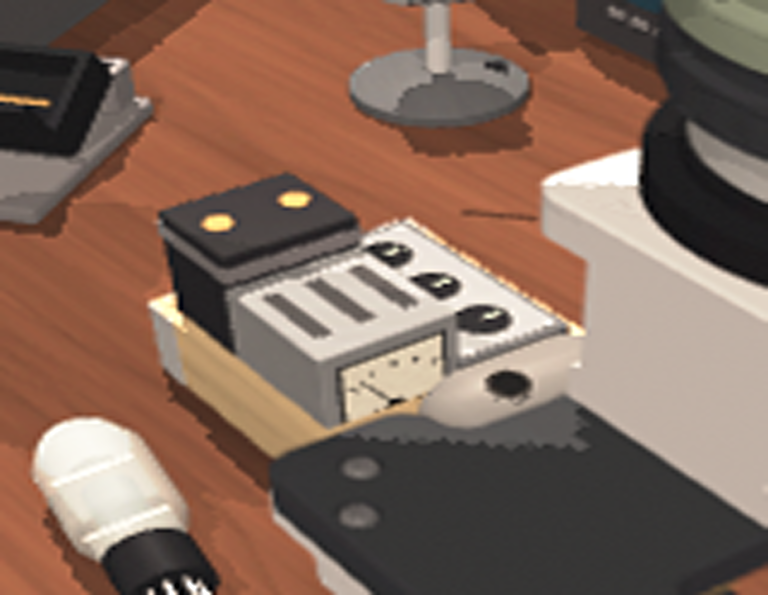

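View pics/z4.png

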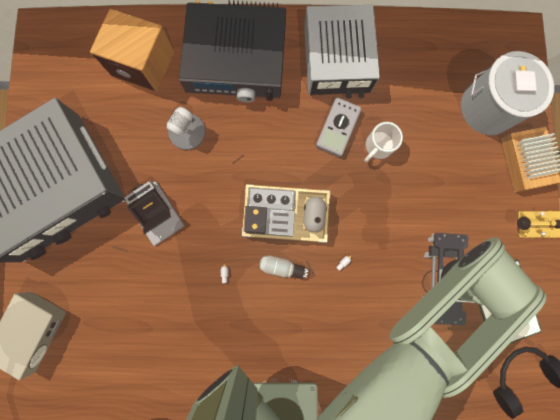

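```bash
python3 - <<'E'
from h import *
from fit2 import hullmask,im
from scipy.optimize import minimize
p=optics.get_image("top");r=models.silhouettes(p,"insulator_centre");r=[a for a in r if abs(a["extent"][0]-303)<15][:1]
b=r[0]["pixels"].astype(np.float32)
f=lambda v:1-np.minimum(hullmask(p,im(v)+[0,0,.05]),b).sum()/np.maximum(hullmask(p,im(v)+[0,0,.05]),b).sum()
x0=np.array([*tray(0,-.115),-.067]);q=minimize(f,x0,method="Nelder-Mead",options=dict(initial_simplex=np.vstack([x0,x0+np.diag([.005,.005,.05])])))
print(r[0]["extent"],q.x,q.fun,"rel cradle",tobay(q.x)-[0,-.115],"yaw rel",q.x[2]-PSI)
st()
E
```

```text
[303.9, 197.0, 326.2, 234.2] [ 0.54065403 -0.08429031 -0.08551926] 0.06271320581436157 rel cradle [0.0001179  0.00085459] yaw rel -0.018519255556690872
t 30.15 tcp [ 0.3872 -0.3204  0.1984] rv [-1.567  0.059 -0.04 ] F [ 0.1 -0.4 -0.1] gap 0.0828 q [-0.859  0.039  1.671 -0.007  1.442 -0.795]
```

Request:
jog_arm(commands=[[0,0,0,0,0,0,0.12],[0,0,0,0,0,0,0.12],[0,0,0,0,0,0,0.12]])

```text
clock: 30.4
tool_pos: [0.3877, -0.3191, 0.1984]
ee_rot: [-1.567, 0.057, -0.038]
ft_force: [-0.2, -0.7, 0.1]
finger_gap: 0.0827
```

```bash
python3 - <<'E'
from h import *
print(arm.close_job())
E
```

```text
the job is handed in; nothing more can be done
None
```

The tray is packed and the job was handed in at 30.4 s of the 72 s; the hand-in reported no verdict.

- **Insulator:** it was lowered into the cradle until I felt contact, held there with a light grip, then released. The final top-camera fit puts it under 1 mm from the cradle centre and about 1° off the groove. The wrist camera earlier gave about 2 mm off. The side-camera landmark disagreed, showing 3.7 mm sideways, which is still inside the 6 mm limit.
- **Tuner:** pushed against the +x wall until the force rose to about 11 N.
- **Battery:** drawn out along its axis, stood upright, lowered to the bay floor and slid against the +y wall.
- **Meter:** set into the remaining space. It first landed on the tuner's edge with about 55 N at the wrist, so I lifted it, moved it about 3 mm and lowered it to the floor.
- **Last pictures:** all three boxes stand upright, with the battery and meter tops within a few pixels of where they should be when seated. The bystanders looked unmoved in the top picture, checked by eye only, and the arm was clear with about zero force.

**Fingertips shorter than stated:** in the side and wrist pictures they sit about 36 mm behind the reported TCP. Because of this, my first two tries at gripping the insulator closed above it, without visibly moving it. I corrected for the offset from then on.

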